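Snap the keeper onto a carver's vise screw

ROBOT

A 6-joint arm with a two-finger parallel gripper is mounted at the origin on the work surface. World frame = base frame: x ahead of the robot, y to its left, z up, the work surface at z = 0. Lengths are in m, angles in rad, forces in N, time in s.
With the tool pointing down it reaches from about 0.375 to 0.9 m from the base axis. Payload 3.1 kg.
Tool frame: the origin (TCP) lies at the very end of the fingers, on their centre line; the grasp point (between the pads) lies behind it (robot.tcp_to_grasp is the y of the grasp point in the tool frame, in m); y points along the fingers, z is the direction in which the jaws open and shut, and the axes are right-handed (so a half turn about y gives the same grasp; the last joint's range is limited). The gripper opens to 87 mm and grips with 3 to 60 N. Pads are 19 mm wide; open, the fingers measure 117 mm over their backs; the gripper's body (75 mm by 190 mm) begins 51 mm behind the grasp point.
Start: joints at [-0.178, 0.527, 1.433, -0, 1.181, -0.178], TCP at [0.625, 0, 0.223] pointing down, gripper open.
Joint ranges: [-3.08, 3.08], [-0.75, 2.2], [0.22, 2.44], [-1.43, 4.57], [0, 2.65], [-2.85, 2.85]. Speed limits (rad/s): [2.79, 2.79, 3.14, 3.14, 3.14, 3.14].

INTERFACE

Orientations are given as a unit quaternion [x, y, z, w].
In Python, from rig import robot, optics gives the robot as it stands. The module is installed in compiled form; this text tells all that it offers.
- The arm moves only by the tool carry_out, never from a script. Its argument "series" is a list of rows, each a list of 5 numbers: the shift along the tool's x, y, z in mm, then the turn about the tool's y in rad, then the closure, from 0 (fully open) to 1 (shut). A call has 1 to 12 rows; each row shifts and turns the pose as measured when the row begins, along the tool's axes as they then stand; what a row does not reach is not made up. A row lasts 1/8 s, in which the tool goes at most 62.5 mm and 10.7 degrees, less where a joint would pass 70% of its speed; a pose out of reach is approached as far as the arm can. A call is refused whole if a number of a shift passes 62.5 or a number of a turn 0.188, either way. A call with a gripper value outside its range is refused whole. The fingers move at their own pace and stop on an object; "squeeze" is the grip in N (left out, the last holds). Time passes only in rows, so rows that do not move let the fingers close. It gives the time, the measured TCP pose, the force and the opening at its end, in the units of the state.
- robot.get_obs(): the state, without advancing time (a new reading comes with each control period).
- optics.camera(name): name is "scene" or "side" or "wrist"; returns (picture, depth): 384x512x3 uint8, red, green, blue; 384x512 float32, m along the optical axis (not along the pixel's ray), 0 where there is no reading.
- optics.get_calibration(name): a dict with "K" (3x3 intrinsics, pixels), "eye" and "orientation" of the camera in the world. Camera axes: x right, y up, looking along -z (the intrinsics and any distortion apply to the point x, -y, -z); pixel columns grow to the right and rows downward; lengths in m; the calibration is good to about 2 mm. A picture is of the moment at which its call begins: read the wrist's pose just before it. get_calibration takes no time and is no camera call; for the wrist camera it gives the pose at the moment of the call.
- robot.hand_in(): hands the job in, once; it reports no verdict.
Trained networks look in the newest picture that a camera, given by its name, has taken for a name from the list of things; names that differ only in an ending like _2 or _b are one class to them, and where a whole thing is asked for, a point or a joint stands for the part that bears it (a point fixed in the world has none). Each returns a list of dicts, best first, with "p" (0 to 1); they miss things now and then, are a little off and sometimes report something else, mostly with a low value. They report only what shows in the picture. A call takes as long as a camera call. They do not tell look-alikes from the thing itself.
- optics.boxes_of(camera, name): "box" ([left, top, width, height] as shares, 0 to 1, of the picture: columns of its width, rows of its height, round what is visible of it).
The state is a dict: "time": time; "q": joint angles; "joint_velocities": joint speeds; "joint_torque": joint torques, N m; "position": TCP position; "tool_rot": TCP orientation; "ft_force": force on the tool from outside, world axes, zero at the start; "moment": the same for the moment, N m; "grip_width": finger opening in m.
Only numpy, scipy, OpenCV 4.12 (cv2) and the standard library are available. Lean on these libraries where they do the work, as an engineer would, in place of code of your own. Each camera call takes 0.05 s, during which the arm holds its last target.

TASK

The front jaw of the carver's vise has come adrift from its screw. Take the smaller of the two black keepers out of the wooden rack, feel for the groove in the screw just behind the front jaw, and press the keeper straight down into it, without forcing it, until it snaps fully home and stands upright between the two cheeks. Then pull the vise's handle towards the robot so that the keeper comes up against the jaw and draws it at least 40 mm open, let go, and leave everything else undisturbed.

Things in the scene. Friction and masses are not known exactly. Their poses are not given: they have to be found in the camera images.
- keeper: Black plastic screw keeper: a 10 mm thick upright C-shaped plate, 112 mm tall, open at the bottom, standing legs-down in a slot of the rack. The smaller one, 46 mm wide over its legs. Origin midway between the leg tips, 56 mm below keeper_mid. The gap between the legs is 21 mm wide and 30 mm deep; 13.5 mm above the tips a bump on each leg narrows it to 17 mm. The legs spring apart and snap over a 20 mm neck under about 8 to 15 N; it bears a push of 25 N at most.
- keeper_mid (a point): Centre of the smaller keeper, half-way up. x runs through its 10 mm thickness, y across its width, z up. Its 34 mm wide tail reaches from 4 to 56 mm above this point: pinch the tail by its thickness, about 36 mm above this point, so that the fingers stay above the vise's jaw when it is home. Home, this point is 36 mm above the screw's axis.
- big_keeper_mid (a point): Black plastic screw keeper: a 10 mm thick upright C-shaped plate, 112 mm tall, open at the bottom, standing legs-down in a slot of the rack. The larger one, 60 mm wide over its legs, belongs to another vise and stays in the rack. This point is its centre, axes as for the smaller one. Either keeper may be in either slot.
- rack: Low wooden block, 70 x 190 x 36 mm, fixed, with two slots (13 x 70 mm, centres 45 mm either side of the middle along its y, floor 20 mm above the bench) that hold the keepers. Origin under its middle; the keepers' axes are along the rack's.
- vise: Bench-top woodworking vise, fixed; origin on the bench below its middle. x runs along the screw, away from the handle, y across, z up. Its two beech-lined jaws stand about 145 to 165 mm apart, tops 120 mm above the bench. The nut is open, so that the screw slides lengthwise.
- jaw: The vise's front jaw, 36 mm thick, 180 mm wide. It slides towards -x (towards the handle) on two guide bars, with about 12 N of friction and 90 mm or more of travel left. Origin and axes are those of jaw_face. On either side of the screw a wooden cheek stands 42 mm out of its back face; they are 50 mm apart and reach 34 mm above the screw's axis, bevelled on top.
- jaw_face (a point): Point on the screw's axis in the plane of the front jaw's back face (the side away from the handle), 85 mm above the bench. Axes as the vise's. The 34 mm thick screw has a groove 12 mm wide with a 20 mm neck. The screw is loose lengthwise (about 8 N of friction): the groove's middle is anywhere from 8 to 24 mm behind this point (+x), so feel for it.
- neck_top (a point): Point fixed to the jaw, 10 mm above the screw's axis and 16 mm behind the face (+x), about where the top of the neck lies. Leg tips resting on the thick part of the screw are 8 to 15 mm above the axis; in the groove they go down freely to 7 mm below it; there the bumps meet the neck and the push rises, then it snaps; home, the tips are 20 mm below the axis.
- handle (a point): Handle: a level steel bar 14 mm thick, 210 mm long along y, with ball ends, through a 42 mm hub at the screw's front. This point goes with the jaw and marks the bar's middle with the screw right in (groove 24 mm behind the jaw's face); the bar is as much farther out (-x) as the groove is nearer the face: 0 to 16 mm, at most 20 once pulled. Pinch it 55 mm beside the hub, fingers closing along x; jaw 66 mm behind.
- gouge: Bystander: carving gouge with a red handle, 270 mm long, lying; origin under the front end of its handle.
- chisel: Bystander: chisel with a wooden handle, 290 mm long, lying; origin under the front end of its handle.
- mallet: Bystander: round carver's mallet, 235 mm long, its head 100 mm thick, lying on its side; origin under its head.
- smoother: Bystander: wooden plane, 220 x 60 x 150 mm; origin under its middle.
- pencil: Bystander: red pencil, 160 x 8 mm, lying; origin under its middle.
Things that resemble listed ones, but are neither listed nor needed, are in the scene too. Leave any blue or red look-alike of the keeper alone.

How it is judged:
By the outcome, as a careful person would: the job done as asked, in the order asked, and still so for the second after the job is handed in, with the robot touching nothing.
It also fails if it takes over 72 s, if anything falls off the work surface, if the arm or the gripper's body presses on something with over 40 N, if the wrist force passes 120 N, or if a joint passes its speed limit or range.

## Working session

There is one attempt and no reset: what is moved stays moved. The work goes in short steps, Python scripts to look and compute and a tool call to move; the robot and the scene stay as the last step left them, time stands still between calls to the robot, and variables do not carry over. Pictures are saved under pics/ and viewed, and the job is handed in when it is done.

Besides the shell and the picture viewer there is one more tool, called after ">>>" by a JSON object that holds its "api" and its "payload". carry_out: Moves the arm, as the interface text tells. Its arguments: {"type":"object","properties":{"series":{"type":"array"},"squeeze":{"type":"number"}},"required":["series"]}

```bash
mkdir -p pics; ls; cat > h.py <<'E'
import numpy as np, cv2
from scipy.spatial.transform import Rotation as R
from rig import robot, optics
def cal(n):
    c=optics.get_calibration(n); return np.array(c["K"]),np.array(c["eye"]),R.from_quat(c["orientation"]).as_matrix(),c
def world(n,u,v,d,C=None):
    K,e,M,_=C or cal(n)
    u=np.asarray(u,float);v=np.asarray(v,float);d=np.asarray(d,float)
    x=(u-K[0,2])/K[0,0]*d; y=(v-K[1,2])/K[1,1]*d
    return np.stack([x,-y,-d],-1)@M.T+e
def proj(n,P,C=None):
    K,e,M,_=C or cal(n)
    p=(np.asarray(P)-e)@M; x=p[...,0]/-p[...,2]; y=-p[...,1]/-p[...,2]
    return np.stack([K[0,0]*x+K[0,2],K[1,1]*y+K[1,2]],-1)
def save(img,name,s=1.5):
    cv2.imwrite("pics/"+name,cv2.resize(img[...,::-1],None,fx=s,fy=s,interpolation=cv2.INTER_CUBIC))
def take(n,tag,s=1.5):
    C=cal(n); a,d=optics.camera(n); save(a,tag+".png",s); np.savez("pics/"+tag+".npz",a=a,d=d,K=C[0],e=C[1],M=C[2]); return a,d,C
def load(tag):
    z=np.load("pics/"+tag+".npz"); return z["a"],z["d"],(z["K"],z["e"],z["M"],None)
E
python3 - <<'E'
from h import *
print(robot.get_obs()); print(robot.tcp_to_grasp)
for n in("scene","side","wrist"):
    c=optics.get_calibration(n); print(n,{k:(np.round(v,4).tolist() if not isinstance(v,str) else v) for k,v in c.items()})
    take(n,n+"0")
E
```

```text
pics
{'time': 0.0, 'q': array([-1.78508101e-01,  5.28486810e-01,  1.43386839e+00, -1.47028680e-05,
        1.18140428e+00, -1.78513944e-01]), 'joint_velocities': array([ 0.00042769,  0.00146761,  0.000146  , -0.00063639, -0.00178145,
       -0.00155125]), 'joint_torque': array([-5.45745443e-04, -4.40045428e+01, -1.76593530e+01,  6.32597599e-02,
        5.83207863e-02, -1.53719384e-04]), 'position': array([6.24280669e-01, 1.49966354e-04, 2.21569741e-01]), 'tool_rot': array([-0.50044343,  0.50062339, -0.4993703 ,  0.49956171]), 'ft_force': array([-0.41380012, -0.58999946, -0.58190477]), 'moment': array([-0.04653399, -0.02179932,  0.01024576]), 'grip_width': 0.08700443465836784}
-0.0187
scene {'K': [[392.4351, 0.0, 255.1782], [0.0, 392.4351, 199.1686], [0.0, 0.0, 1.0]], 'eye': [1.4091, -0.6054, 0.8346], 'orientation': [0.4044, 0.2152, 0.3999, 0.7939]}
side {'K': [[387.2308, 0.0, 255.1116], [0.0, 387.2308, 192.6594], [0.0, 0.0, 1.0]], 'eye': [0.2622, 0.754, 0.7183], 'orientation': [-0.0818, 0.4197, 0.8906, -0.155]}
wrist {'K': [[333.0702, 0.0, 249.7906], [0.0, 333.0702, 193.7718], [0.0, 0.0, 1.0]], 'eye': [0.6243, 0.0689, 0.3858], 'orientation': [-0.127, 0.0008, -0.0002, 0.9919]}
```

View pics/scene0.png

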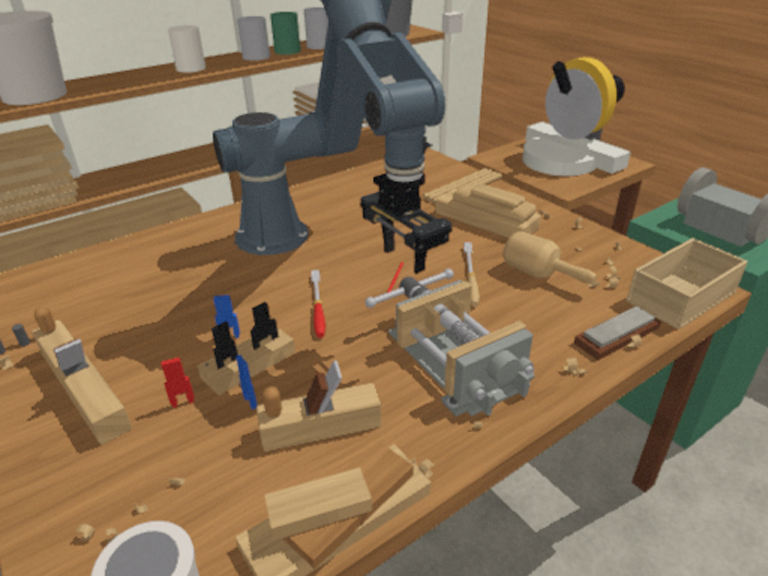

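View pics/side0.png

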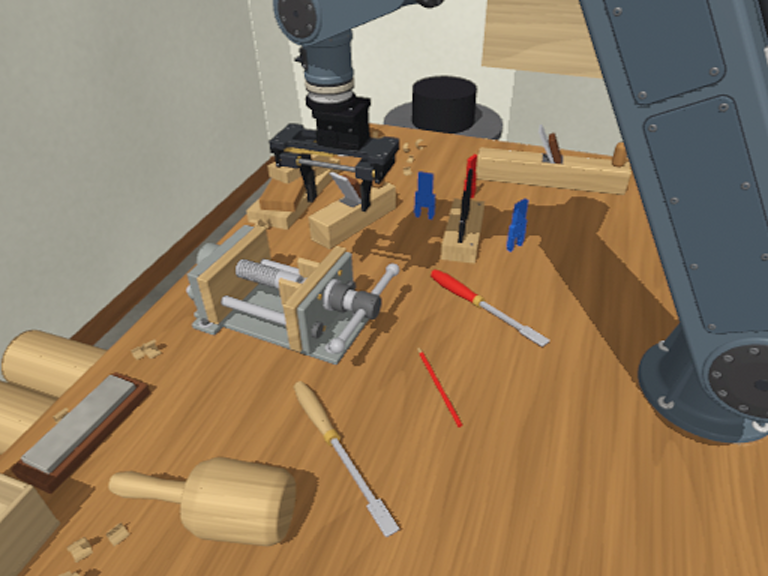

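View pics/wrist0.png

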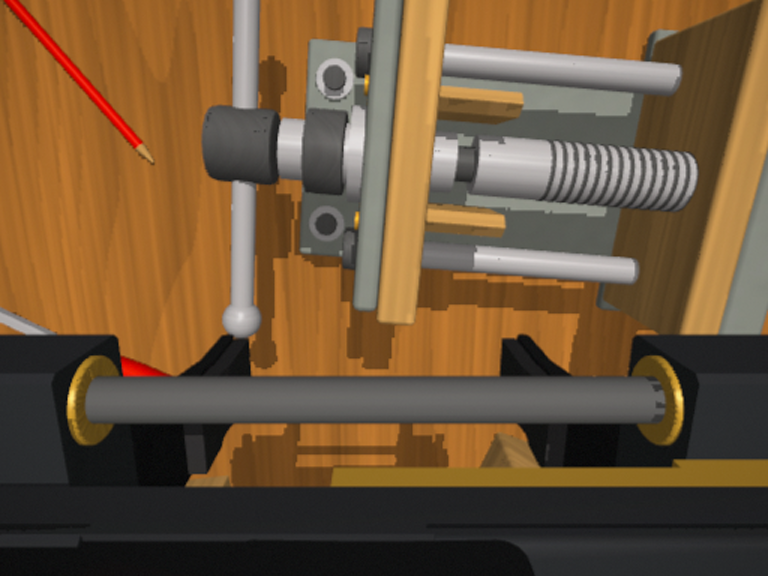

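```bash
python3 - <<'E'
from h import *
for cam in("scene","side"):
    optics.camera(cam)
    for n in("keeper","big_keeper_mid","rack","jaw","handle","vise"):
        for r in optics.boxes_of(cam,n)[:4]:
            b=np.array(r["box"])*[512,384,512,384]; print(cam,n,round(r["p"],2),b.round(0))
E
```

```text
scene keeper 0.83 [142. 198.  20.  31.]
scene keeper 0.61 [109. 239.  20.  35.]
scene keeper 0.59 [143. 215.  15.  27.]
scene keeper 0.58 [157. 239.  13.  32.]
scene big_keeper_mid 0.77 [163. 203.  24.  29.]
scene jaw 0.66 [247. 178. 110.  89.]
scene handle 0.6 [248. 178. 107.  91.]
scene vise 0.68 [241. 179. 117.  98.]
scene vise 0.5 [165. 204.  23.  27.]
side keeper 0.65 [308. 111.  10.  21.]
side keeper 0.52 [338. 135.  18.  31.]
side keeper 0.51 [277. 116.  14.  32.]
side big_keeper_mid 0.48 [294. 136.  31.  41.]
side big_keeper_mid 0.24 [312. 115.   4.  16.]
side rack 0.7 [293. 131.  33.  45.]
side jaw 0.63 [150. 164. 116.  71.]
side handle 0.89 [150. 163. 117.  74.]
side vise 0.93 [125. 153. 142.  93.]
side vise 0.66 [195. 254.  71. 103.]
```

The scene view (1.5x) shows two black keepers in the rack at (224,345) and (264,325). The look-alikes are blue at (227,315) and (246,383), and red at (177,383). The wrist view shows the groove directly, as a dark gap near (467,160). Next I'll measure the two black ones.

```bash
python3 - <<'E'
from h import *
for tag,n in(("scene0","scene"),("side0","side")):
    a,d,C=load(tag)
    v,u=np.mgrid[:384,:512]
    P=world(n,u,v,d,C)
    g=a.astype(int)
    blk=(g.max(2)<60)&(d>0)&(P[...,2]>0.03)&(P[...,2]<0.16)
    if n=="scene": blk&=(u>130)&(u<200)&(v>190)&(v<260)
    else: blk&=(u>285)&(u<335)&(v>95)&(v<180)
    k,l,s,c=cv2.connectedComponentsWithStats(blk.astype(np.uint8))
    for i in range(1,k):
        if s[i,4]>30:
            Q=P[l==i]; m=Q.mean(0); w,V=np.linalg.eigh(np.cov((Q-m)[:,:2].T))
            t=(Q-m)[:,:2]@V[:,1]
            print(n,s[i],m.round(4),"min",np.percentile(Q,3,0).round(3),"max",np.percentile(Q,97,0).round(3),"dir",V[:,1].round(3),"ext",np.ptp(np.percentile(t,[2,98])).round(4))
a=load("scene0")[0]; save(a[180:270,100:215],"crop_scene.png",5)
a=load("side0")[0]; save(a[95:185,260:370],"crop_side.png",5)
E
```

```text
scene [167 202  18  31 311] [ 0.4732 -0.2525  0.0852] min [ 0.467 -0.278  0.042] max [ 0.478 -0.225  0.131] dir [-0.097  0.995] ext 0.0535
scene [141 215  17  31 308] [ 0.4851 -0.3439  0.0883] min [ 0.479 -0.364  0.043] max [ 0.49  -0.324  0.131] dir [-0.122  0.993] ext 0.0403
side [306 113   9  49 177] [ 0.4667 -0.2605  0.0958] min [ 0.459 -0.334  0.041] max [ 0.48  -0.217  0.132] dir [-0.125  0.992] ext 0.1249
```

View pics/crop_scene.png

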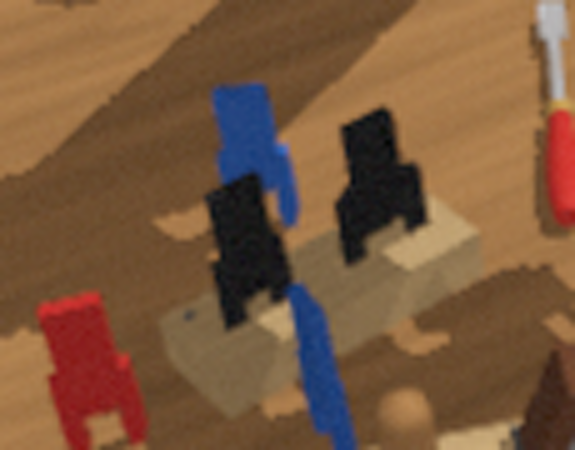

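View pics/crop_side.png

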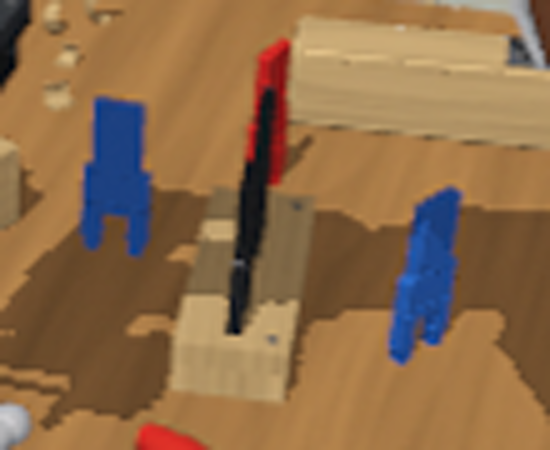

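```bash
python3 - <<'E'
from h import *
a,d,C=load("scene0"); v,u=np.mgrid[:384,:512]; P=world("scene",u,v,d,C); g=a.astype(int)
for nm,m in(("blue",(g[...,2]>g[...,0]*1.8)&(g[...,2]>70)),("red",(g[...,0]>g[...,1]*3)&(g[...,0]>90))):
    m=m&(d>0)&(u<215)&(u>90)&(v>180)&(v<290)
    k,l,s,c=cv2.connectedComponentsWithStats(m.astype(np.uint8))
    for i in range(1,k):
        if s[i,4]>40: Q=P[l==i]; print(nm,s[i],np.percentile(Q,2,0).round(3),np.percentile(Q,50,0).round(3),np.percentile(Q,98,0).round(3))
# vise from wrist0
a,d,C=load("wrist0"); P=world("wrist",u,v,d,C)
ok=(d>0)&(v<215)
top=ok&(abs(P[...,2]-0.120)<0.006)&(P[...,0]>0.55)&(P[...,0]<0.75)
Q=P[top]; print("jawtop n",top.sum(),np.percentile(Q,[2,50,98],0).round(4))
# edges of the jaw top per row
w=[]
for r in range(10,210,8):
    cs=np.where(top[r])[0]
    if len(cs)>5:
        w.append((P[r,cs[0]],P[r,cs[-1]]))
        print(r,cs[0],cs[-1],P[r,cs[0]].round(4),P[r,cs[-1]].round(4))
E
```

```text
blue [143 197  16  28 243] [ 0.354 -0.309  0.013] [ 0.367 -0.289  0.071] [ 0.377 -0.274  0.113]
blue [157 237  14  36 200] [ 0.561 -0.349  0.007] [ 0.591 -0.348  0.062] [ 0.602 -0.341  0.112]
red [210 202   5  23 101] [ 0.399 -0.136  0.011] [ 0.459 -0.114  0.022] [ 0.496 -0.08   0.027]
red [108 239  21  32 372] [ 0.497 -0.472  0.008] [ 0.504 -0.452  0.063] [ 0.511 -0.433  0.112]
jawtop n 11564 [[ 0.6152 -0.0106  0.1153]
 [ 0.6383  0.0742  0.1205]
 [ 0.6896  0.1403  0.123 ]]
10 249 297 [0.6233 0.1376 0.1163] [0.6578 0.1364 0.1209]
18 248 297 [0.6226 0.1322 0.1166] [0.6584 0.1318 0.1182]
26 248 296 [0.6226 0.1268 0.1169] [0.6577 0.1262 0.1193]
34 247 295 [0.6218 0.1215 0.1159] [0.6571 0.1208 0.1196]
42 246 294 [0.6211 0.1161 0.1154] [0.6564 0.1151 0.1209]
50 246 293 [0.621  0.1106 0.1149] [0.6559 0.1098 0.12  ]
58 245 311 [0.6203 0.1049 0.1157] [0.6704 0.1049 0.1151]
66 245 348 [0.6202 0.0993 0.1151] [0.6977 0.0987 0.1194]
74 244 346 [0.6194 0.0936 0.1142] [0.6971 0.0932 0.1175]
82 243 290 [0.6186 0.0877 0.1141] [0.6544 0.0873 0.1201]
90 243 289 [0.6186 0.0816 0.1172] [0.6538 0.0815 0.1202]
98 232 288 [0.6099 0.0758 0.1143] [0.6532 0.0756 0.1202]
106 233 287 [0.6106 0.0697 0.114 ] [0.6526 0.0697 0.1199]
114 241 286 [0.6169 0.0636 0.116 ] [0.6519 0.0637 0.1204]
122 241 285 [0.6169 0.0575 0.1176] [0.6513 0.0576 0.1208]
130 240 285 [0.6161 0.0512 0.1161] [0.6517 0.0514 0.1185]
138 239 284 [0.6152 0.0449 0.1154] [0.6509 0.0452 0.1194]
146 236 335 [0.6126 0.0383 0.114 ] [0.6919 0.0388 0.1185]
154 238 335 [0.6142 0.0319 0.115 ] [0.6923 0.0324 0.1186]
162 238 281 [0.6143 0.0257 0.1171] [0.6489 0.0263 0.1209]
170 237 280 [0.6133 0.0189 0.116 ] [0.6482 0.0197 0.1208]
178 237 280 [0.6133 0.0124 0.1172] [0.6485 0.0128 0.1192]
186 236 279 [0.6123 0.0053 0.1156] [0.6477 0.0064 0.1203]
194 235 278 [ 0.6114 -0.0019  0.1145] [ 6.470e-01 -3.000e-04  1.207e-01]
202 235 277 [ 0.6114 -0.008   0.1175] [ 0.6464 -0.0075  0.1195]
```

```bash
python3 - <<'E'
from h import *
a,d,C=load("wrist0"); v,u=np.mgrid[:384,:512]; P=world("wrist",u,v,d,C)
yaw=-0.079; X=np.array([np.cos(yaw),np.sin(yaw)]); Y=np.array([-X[1],X[0]])
o=np.array([0.652,0.065])
s=(P[...,:2]-o)@X; t=(P[...,:2]-o)@Y; z=P[...,2]
m=(d>0)&(v<215)&(abs(t)<0.05)&(s>0.0)&(s<0.14)
# screw profile: along s
for s0 in np.arange(-0.002,0.06,0.002):
    k=(d>0)&(abs(t)<0.030)&(abs(s-s0)<0.001)&(z>0.06)
    kk=k&(abs(t)<0.004)
    if k.sum()<3: continue
    q=k&(abs(t)<0.024)&(z>0.075)
    print(round(s0,3),"zmid",np.median(z[kk]).round(4) if kk.any() else None,"t range",np.percentile(t[q],[3,97]).round(4), "grey",a[kk].mean().round(0) if kk.any() else None)
# axis by circle fit for s in .03..0.05 
q=(d>0)&(abs(t)<0.024)&(z>0.085)&(s>0.035)&(s<0.055)
A=np.c_[2*t[q],2*z[q],np.ones(q.sum())]; b=t[q]**2+z[q]**2
c=np.linalg.lstsq(A,b,rcond=None)[0]; print("axis t,z",c[:2].round(4),"r",np.sqrt(c[2]+c[0]**2+c[1]**2).round(4))
# cheeks
q=(d>0)&(v<215)&(s>0.012)&(s<0.038)&(abs(z-0.117)<0.006)&(abs(t)<0.06)
for sg in(1,-1):
    tt=t[q&(t*sg>0)]; print("cheek",sg,np.percentile(tt,[2,50,98]).round(4))
# along full screw axis fit: threads too
for s0 in(0.04,0.06,0.08,0.10):
    q=(d>0)&(abs(t)<0.024)&(z>0.09)&(abs(s-s0)<0.004); A=np.c_[2*t[q],2*z[q],np.ones(q.sum())]; b=t[q]**2+z[q]**2
    c=np.linalg.lstsq(A,b,rcond=None)[0]; print(s0,c[:2].round(4),np.sqrt(c[2]+c[0]**2+c[1]**2).round(4))
save(a[60:160,200:420],"crop_w.png",3.5)
E
```

```text
-0.002 zmid 0.1218 t range [-0.0221  0.0227] grey 149.0
0.0 zmid 0.1209 t range [-0.023   0.0225] grey 127.0
0.002 zmid 0.1032 t range [-0.0237  0.016 ] grey 138.0
0.004 zmid 0.1032 t range [-0.0229  0.0194] grey 162.0
0.006 zmid 0.1029 t range [-0.0227  0.0196] grey 167.0
0.008 zmid 0.1032 t range [-0.0222  0.0195] grey 168.0
0.01 zmid 0.1033 t range [-0.0233  0.019 ] grey 168.0
0.012 zmid 0.1035 t range [-0.0228  0.0195] grey 166.0
0.014 zmid 0.1028 t range [-0.023   0.0196] grey 166.0
0.016 zmid 0.1031 t range [-0.0233  0.0191] grey 159.0
0.018 zmid 0.0961 t range [-0.0233  0.0128] grey 86.0
0.02 zmid 0.0955 t range [-0.0232  0.013 ] grey 67.0
0.022 zmid 0.0959 t range [-0.0235  0.0131] grey 67.0
0.024 zmid 0.0964 t range [-0.023   0.0132] grey 69.0
0.026 zmid 0.0956 t range [-0.0228  0.0126] grey 67.0
0.028 zmid 0.1003 t range [-0.0216  0.0196] grey 97.0
0.03 zmid 0.1033 t range [-0.0233  0.0193] grey 168.0
0.032 zmid 0.103 t range [-0.0233  0.019 ] grey 168.0
0.034 zmid 0.1029 t range [-0.0239  0.0193] grey 165.0
0.036 zmid 0.1029 t range [-0.0239  0.0196] grey 166.0
0.038 zmid 0.103 t range [-0.024   0.0191] grey 167.0
0.04 zmid 0.1035 t range [-0.024   0.0185] grey 169.0
0.042 zmid 0.1031 t range [-0.024   0.0186] grey 168.0
0.044 zmid 0.1032 t range [-0.0239  0.0191] grey 165.0
0.046 zmid 0.1033 t range [-0.0235  0.0198] grey 167.0
0.048 zmid 0.1032 t range [-0.0109  0.02  ] grey 166.0
0.05 zmid 0.1032 t range [-0.0114  0.0193] grey 167.0
0.052 zmid 0.1033 t range [-0.0121  0.0193] grey 167.0
0.054 zmid 0.1031 t range [-0.011   0.0196] grey 166.0
0.056 zmid 0.1033 t range [-0.0111  0.0197] grey 165.0
0.058 zmid 0.1029 t range [-0.0108  0.02  ] grey 168.0
axis t,z [0.0116 0.2043] r 0.1042
cheek 1 [0.0292 0.0344 0.0409]
cheek -1 [-0.0325 -0.026  -0.0208]
0.04 [0.0191 0.2057] 0.1061
0.06 [0.0041 0.0877] 0.0163
0.08 [0.0041 0.0873] 0.0167
0.1 [0.004  0.0876] 0.0165
```

View pics/crop_w.png

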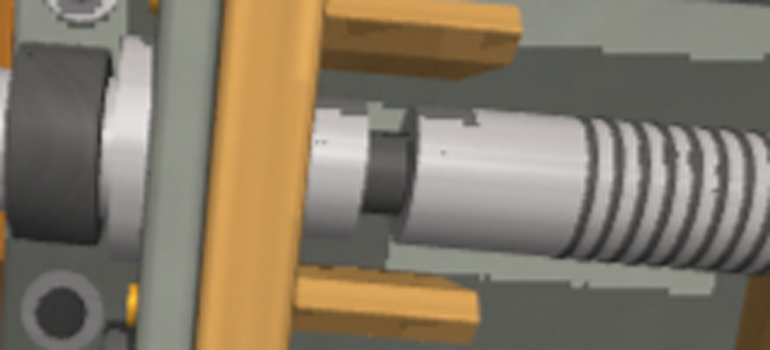

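The groove shows about 22–23 mm behind the face, with its middle near (0.675, 0.067). The smaller keeper is the one at (0.485, -0.344), with a visible width of 40 mm against 53 mm for the other. In the crops it sits left of the bigger black one, with no colour on it. I'll move over it for a close look.

>>> {"api": "carry_out", "payload": {"series": [[45,0,-16,0,0],[45,0,-16,0,0],[45,0,-16,0,0],[45,0,-16,0,0],[45,0,-16,0,0],[45,0,-16,0,0],[45,0,-16,0,0],[45,0,-16,0,0],[40,0,-13,0,0],[0,0,0,-0.13,0],[0,0,0,0,0]], "squeeze": 25}}

```text
time: 2.22
position: [0.4819, -0.4141, 0.2233]
tool_rot: [-0.532, 0.463, -0.468, 0.533]
ft_force: [0.2, 0.4, -0.5]
grip_width: 0.0876
```

```bash
python3 - <<'E'
from h import *
o=robot.get_obs(); print(o["time"],o["position"],R.from_quat(o["tool_rot"]).as_matrix().round(3),o["ft_force"])
take("wrist","w1")
for r in optics.boxes_of("wrist","keeper")[:4]: print(round(r["p"],2),(np.array(r["box"])*[512,384,512,384]).round())
a,d,C=load("w1"); v,u=np.mgrid[:384,:512]; P=world("wrist",u,v,d,C); g=a.astype(int)
m=(d>0)&(abs(P[...,2]-0.132)<0.006)&(g.max(2)<60)&(P[...,1]>-0.40)
k,l,s,c=cv2.connectedComponentsWithStats(m.astype(np.uint8))
for i in range(1,k):
    if s[i,4]>60:
        Q=P[l==i]; r=cv2.minAreaRect((Q[:,:2]*1000).astype(np.float32)); print(s[i],np.median(Q,0).round(4),r)
E
```

```text
2.225 [ 0.4818611  -0.41406551  0.22328064] [[ 0.133  0.005  0.991]
 [-0.991 -0.003  0.134]
 [ 0.004 -1.     0.005]] [ 0.20954731  0.42623284 -0.49868961]
0.86 [322. 110.  77.  19.]
0.6 [94.  2. 69. 59.]
0.59 [248.  75.  16.  54.]
0.59 [246. 184.  32.  65.]
[250  77  14  48 625] [ 0.4774 -0.3412  0.1338] ((477.3783264160156, -341.15679931640625), (9.707441329956055, 33.36225128173828), 7.364900588989258)
```

View pics/w1.png

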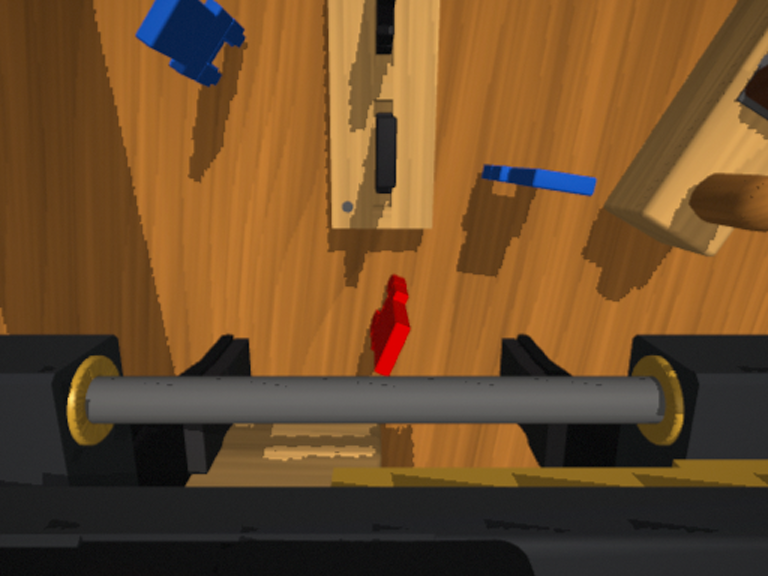

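The wrist view shows the small keeper's tail top at (386,153): 33 x 9.7 mm at (0.4774, -0.3412), yaw 0.128. The bigger one is at (386,20), blue at (540,180), and red at (392,325). That confirms the choice, so I'll move above it.

>>> {"api": "carry_out", "payload": {"series": [[-36,0,2.5,0,0],[-36,0,2.5,0,0],[0,0,0,0,0],[0,40,0,0,0],[0,20,0,0,0],[0,0,0,0,0]]}}

```text
time: 3.08
position: [0.4813, -0.3396, 0.1636]
tool_rot: [0.532, -0.461, 0.471, -0.532]
ft_force: [-0.1, 0.1, 0.5]
grip_width: 0.0868
```

```bash
cat > st.py <<'E'
from h import *
import sys
o=robot.get_obs(); M=R.from_quat(o["tool_rot"]).as_matrix()
print("t",round(o["time"],2),"pos",o["position"].round(4),"yawZ",np.arctan2(M[1,2],M[0,2]).round(4),"tilt",M[:2,1].round(4),"F",o["ft_force"].round(2),"Mo",o["moment"].round(3),"w",o["grip_width"].round(4))
def go(target,yaw=None):
    d=(np.array(target)-o["position"])*1000; print("tool shift mm",(M.T@d).round(1), "turn",None if yaw is None else round(-(yaw-np.arctan2(M[1,2],M[0,2])),4))
E
python3 - <<'E'
from st import *
go([0.4774,-0.3412,0.0935],0.1285)
E
```

```text
Traceback (most recent call last):
  File "st.py", line 4, in <module>
    print("t",round(o["time"],2),"pos",o["position"].round(4),"yawZ",np.arctan2(M[1,2],M[0,2]).round(4),"tilt",M[:2,1].round(4),"F",o["ft_force"].round(2),"Mo",o["moment"].round(3),"w",o["grip_width"].round(4))
                                                                                                                                                                                         ^^^^^^^^^^^^^^^^^^^^^
AttributeError: 'float' object has no attribute 'round'
```

>>> {"api": "carry_out", "payload": {"series": [[1,30,-4,0,0],[0,30,0,0,0],[0,0,0,0,0]]}}

```text
time: 3.45
position: [0.4811, -0.3451, 0.1058]
tool_rot: [0.532, -0.458, 0.474, -0.531]
ft_force: [-1.2, -0.2, -0.1]
grip_width: 0.087
```

```bash
sed -i 's/o\["grip_width"\].round(4)/round(float(o["grip_width"]),4)/' st.py
python3 - <<'E'
from st import *
go([0.4774,-0.3412,0.0935],0.1285)
E
```

```text
t 3.45 pos [ 0.4811 -0.3451  0.1058] yawZ 0.1315 tilt [ 0.0157 -0.0156] F [-1.23 -0.15 -0.07] Mo [0.009 0.025 0.042] w 0.087
tool shift mm [-4.6 12.2 -3.4] turn 0.003
```

```bash
python3 - <<'E'
from h import *
for q in([-.532,.463,-.468,.533],[0.532,-0.461,0.471,-0.532],[0.532,-0.458,0.474,-0.531]):
    M=R.from_quat(q).as_matrix(); print(M[:,1].round(4),np.arctan2(M[1,2],M[0,2]).round(4), M[2].round(4))
E
```

```text
[ 0.0063 -0.0036 -1.    ] 0.1341 [ 0.0044 -1.      0.0057]
[ 0.0106 -0.0093 -0.9999] 0.1321 [ 0.0106 -0.9999  0.0093]
[ 0.0161 -0.016  -0.9997] 0.1313 [ 0.018  -0.9997  0.0139]
```

>>> {"api": "carry_out", "payload": {"series": [[-2,3,-2,0,0],[-2,3,-1,0,0],[0,3,0,0,0],[0,0,0,0,0],[0,0,0,0,0]]}}

```text
time: 4.08
position: [0.4801, -0.3439, 0.101]
tool_rot: [0.532, -0.455, 0.477, -0.531]
ft_force: [0.1, -0.4, 0.5]
grip_width: 0.0872
```

```bash
python3 - <<'E'
from st import *
go([0.4774,-0.3412,0.0935],0.1285)
E
```

```text
t 4.08 pos [ 0.4801 -0.3439  0.101 ] yawZ 0.1315 tilt [ 0.0217 -0.0221] F [ 0.12 -0.39  0.53] Mo [ 0.022 -0.041 -0.036] w 0.0872
tool shift mm [-3.2  7.4 -2.4] turn 0.003
```

>>> {"api": "carry_out", "payload": {"series": [[0,0,0,0,0],[0,0,0,0,0],[0,0,0,0,0],[0,0,0,0,0]]}}

```text
time: 4.58
position: [0.4802, -0.3441, 0.1012]
tool_rot: [0.532, -0.455, 0.477, -0.531]
ft_force: [0.1, -0.3, 0.1]
grip_width: 0.0868
```

```bash
python3 - <<'E'
from st import *
print(o["q"].round(4),o["joint_velocities"].round(4),o["joint_torque"].round(3))
go([0.4774,-0.3412,0.0935],0.1285)
E
```

```text
t 4.58 pos [ 0.4802 -0.3441  0.1012] yawZ 0.1315 tilt [ 0.0219 -0.0223] F [ 0.15 -0.34  0.13] Mo [ 0.016  0.067 -0.039] w 0.0868
[-8.1100e-01  6.3300e-01  1.6475e+00  7.0000e-04  8.2980e-01 -9.4270e-01] [-0.0012  0.0025 -0.0005  0.0007  0.0003  0.    ] [ 2.0000e-03 -4.3341e+01 -1.2424e+01  1.3000e-02 -2.9000e-02  0.0000e+00]
tool shift mm [-3.4  7.6 -2.5] turn 0.003
```

>>> {"api": "carry_out", "payload": {"series": [[0,-4,0,0,0],[0,-4,0,0,0],[0,-4,0,0,0]]}}

```text
time: 4.95
position: [0.4798, -0.3436, 0.1137]
tool_rot: [0.532, -0.455, 0.477, -0.531]
ft_force: [-0.5, -0.1, 0.6]
grip_width: 0.0872
```

```bash
python3 - <<'E'
from st import *
import importlib
optics.camera("side")
o2=robot.get_obs(); M2=R.from_quat(o2["tool_rot"]).as_matrix(); print(o2["position"].round(4),M2[:2,1].round(4))
optics.camera("side")
o2=robot.get_obs(); M2=R.from_quat(o2["tool_rot"]).as_matrix(); print(o2["position"].round(4),M2[:2,1].round(4))
E
```

```text
t 4.95 pos [ 0.4798 -0.3436  0.1137] yawZ 0.1314 tilt [ 0.0215 -0.0219] F [-0.51 -0.05  0.64] Mo [ 0.065 -0.006 -0.015] w 0.0872
[ 0.4801 -0.3439  0.1143] [ 0.0223 -0.0227]
[ 0.4801 -0.3439  0.114 ] [ 0.0223 -0.0227]
```

>>> {"api": "carry_out", "payload": {"series": [[0,5,0,0,0]]}}

```text
time: 5.18
position: [0.4804, -0.3443, 0.1093]
tool_rot: [0.533, -0.454, 0.478, -0.531]
ft_force: [-0.5, -0.1, 0.3]
grip_width: 0.0869
```

```bash
cat > settle.py <<'E'
from st import *
for i in range(3):
    optics.camera("side")
    o=robot.get_obs(); M=R.from_quat(o["tool_rot"]).as_matrix(); print(round(o["time"],3),o["position"].round(4),M[:2,1].round(4),np.arctan2(M[1,2],M[0,2]).round(4))
E
python3 settle.py
```

```text
t 5.17 pos [ 0.4804 -0.3443  0.1093] yawZ 0.1315 tilt [ 0.0231 -0.0236] F [-0.52 -0.14  0.26] Mo [ 0.047  0.064 -0.032] w 0.0869
5.225 [ 0.48   -0.3439  0.1084] [ 0.022  -0.0224] 0.1314
5.275 [ 0.4798 -0.3437  0.1084] [ 0.0215 -0.0218] 0.1314
5.325 [ 0.4799 -0.3437  0.1085] [ 0.0216 -0.0219] 0.1315
```

>>> {"api": "carry_out", "payload": {"series": [[0,5,0,0,0],[0,5,0,0,0]]}}

```text
time: 5.58
position: [0.4802, -0.344, 0.0979]
tool_rot: [0.532, -0.455, 0.477, -0.531]
ft_force: [-0.2, -0.2, -0.7]
grip_width: 0.0872
```

```bash
python3 settle.py
```

```text
t 5.58 pos [ 0.4802 -0.344   0.0979] yawZ 0.1315 tilt [ 0.0216 -0.022 ] F [-0.22 -0.17 -0.69] Mo [0.017 0.024 0.025] w 0.0872
5.625 [ 0.4799 -0.3438  0.0973] [ 0.0209 -0.0212] 0.1313
5.675 [ 0.4799 -0.3437  0.0975] [ 0.0208 -0.0211] 0.1315
5.725 [ 0.48   -0.3439  0.0979] [ 0.0212 -0.0215] 0.1314
```

>>> {"api": "carry_out", "payload": {"series": [[0,-15,0,0,0],[0,-15,0,0,0],[0,-15,0,0,0],[0,-15,0,0,0]]}}

```text
time: 6.22
position: [0.4788, -0.3426, 0.1621]
tool_rot: [0.532, -0.455, 0.477, -0.531]
ft_force: [0.1, 0.6, 0.7]
grip_width: 0.087
```

```bash
python3 settle.py
```

```text
t 6.22 pos [ 0.4788 -0.3426  0.1621] yawZ 0.1314 tilt [ 0.0216 -0.0219] F [0.13 0.56 0.68] Mo [0.025 0.009 0.01 ] w 0.087
6.275 [ 0.4799 -0.3436  0.1643] [ 0.0245 -0.025 ] 0.1316
6.325 [ 0.4798 -0.3436  0.1632] [ 0.0244 -0.0249] 0.1316
6.375 [ 0.4792 -0.3431  0.162 ] [ 0.0228 -0.0233] 0.1315
```

>>> {"api": "carry_out", "payload": {"series": [[0,-40,0,0,0],[0,-20,0,0,0],[0,0,0,0,0]]}}

```text
time: 6.75
position: [0.4767, -0.3406, 0.2214]
tool_rot: [0.532, -0.456, 0.476, -0.531]
ft_force: [-0.7, -0.6, -0.1]
grip_width: 0.0866
```

```bash
python3 settle.py
```

```text
t 6.75 pos [ 0.4767 -0.3406  0.2214] yawZ 0.1313 tilt [ 0.0195 -0.0197] F [-0.66 -0.6  -0.07] Mo [-0.02  -0.013  0.036] w 0.0866
6.8 [ 0.4763 -0.3402  0.2205] [ 0.0183 -0.0185] 0.1312
6.85 [ 0.4759 -0.3398  0.2198] [ 0.0172 -0.0173] 0.1312
6.9 [ 0.4757 -0.3397  0.2193] [ 0.0164 -0.0165] 0.1311
```

>>> {"api": "carry_out", "payload": {"series": [[0,60,0,0,0]]}}

```text
time: 7.02
position: [0.4796, -0.3436, 0.1619]
tool_rot: [0.532, -0.454, 0.478, -0.531]
ft_force: [0.5, -0.9, -0.6]
grip_width: 0.0869
```

```bash
python3 settle.py
```

```text
t 7.03 pos [ 0.4796 -0.3436  0.1619] yawZ 0.1313 tilt [ 0.0243 -0.0247] F [ 0.49 -0.87 -0.6 ] Mo [-0.026 -0.019 -0.008] w 0.0869
7.075 [ 0.4735 -0.3377  0.1505] [ 0.0078 -0.0075] 0.1306
7.125 [ 0.4726 -0.3365  0.1524] [ 0.0049 -0.0045] 0.1308
7.175 [ 0.4741 -0.338   0.1553] [ 0.0088 -0.0085] 0.1309
```

>>> {"api": "carry_out", "payload": {"series": [[3,6,2,0,0],[0,8,0,0,0],[0,10,0,0,0],[0,10,0,0,0],[0,8,0,0,0],[0,4,0,0,0]]}}

```text
time: 7.92
position: [0.4797, -0.344, 0.1115]
tool_rot: [0.532, -0.459, 0.474, -0.531]
ft_force: [-0.5, 0.4, 0.4]
grip_width: 0.0873
```

```bash
python3 settle.py; python3 - <<'E'
from st import *
go([0.4774,-0.3412,0.0935],0.1285)
E
```

```text
t 7.92 pos [ 0.4797 -0.344   0.1115] yawZ 0.1311 tilt [ 0.0152 -0.0152] F [-0.46  0.4   0.4 ] Mo [ 0.013  0.015 -0.032] w 0.0873
7.975 [ 0.4796 -0.3438  0.1112] [ 0.0147 -0.0147] 0.1311
8.025 [ 0.4796 -0.3439  0.1116] [ 0.0149 -0.0149] 0.1311
8.075 [ 0.4799 -0.3441  0.112 ] [ 0.0154 -0.0154] 0.1311
t 8.07 pos [ 0.4799 -0.3441  0.112 ] yawZ 0.1311 tilt [ 0.0154 -0.0154] F [0.92 0.18 0.42] Mo [0.034 0.002 0.046] w 0.0868
tool shift mm [-3.5 18.4 -2.3] turn 0.0026
```

>>> {"api": "carry_out", "payload": {"series": [[-3.5,5,-2.5,0,0],[0,6,0,0,0],[0,6,0,0,0]]}}

```text
time: 8.45
position: [0.4774, -0.3414, 0.0948]
tool_rot: [0.532, -0.458, 0.475, -0.531]
ft_force: [-0.6, -0.6, 0.1]
grip_width: 0.0872
```

```bash
python3 settle.py; python3 - <<'E'
from st import *
go([0.4774,-0.3412,0.0935],0.1285)
E
```

```text
t 8.45 pos [ 0.4774 -0.3414  0.0948] yawZ 0.1312 tilt [ 0.0168 -0.0169] F [-0.56 -0.57  0.06] Mo [ 0.034  0.069 -0.023] w 0.0872
8.5 [ 0.477  -0.3409  0.0939] [ 0.0155 -0.0155] 0.1312
8.55 [ 0.477  -0.341   0.0942] [ 0.0154 -0.0155] 0.1311
8.6 [ 0.4772 -0.3411  0.0946] [ 0.0159 -0.0159] 0.1312
t 8.6 pos [ 0.4772 -0.3411  0.0946] yawZ 0.1312 tilt [ 0.0159 -0.0159] F [ 0.37 -0.08 -0.08] Mo [0.    0.042 0.001] w 0.0871
tool shift mm [0.1 1.1 0.2] turn 0.0027
```

>>> {"api": "carry_out", "payload": {"series": [[0,0,0,0,1],[0,0,0,0,1],[0,0,0,0,1],[0,0,0,0,1],[0,0,0,0,1],[0,0,0,0,1]], "squeeze": 30}}

```text
time: 9.35
position: [0.4776, -0.3416, 0.0952]
tool_rot: [0.532, -0.458, 0.475, -0.531]
ft_force: [0.2, 0.5, 0.5]
grip_width: 0.0351
```

```bash
python3 settle.py
```

```text
t 9.35 pos [ 0.4776 -0.3416  0.0952] yawZ 0.1313 tilt [ 0.0169 -0.017 ] F [0.15 0.46 0.47] Mo [-0.05  -0.04   0.021] w 0.0351
9.4 [ 0.4776 -0.3416  0.0952] [ 0.0169 -0.017 ] 0.1312
9.45 [ 0.4776 -0.3416  0.0952] [ 0.0169 -0.017 ] 0.1312
9.5 [ 0.4776 -0.3416  0.0951] [ 0.0169 -0.017 ] 0.1312
```

>>> {"api": "carry_out", "payload": {"series": [[0,0,0,0,1],[0,0,0,0,1],[0,0,0,0,1],[0,0,0,0,1]]}}

```text
time: 10.0
position: [0.4776, -0.3416, 0.0951]
tool_rot: [0.532, -0.458, 0.475, -0.531]
ft_force: [0.1, 1.1, 0.5]
grip_width: 0.0098
```

```bash
python3 - <<'E'
from st import *
take("wrist","w2")
E
```

```text
t 10.0 pos [ 0.4776 -0.3416  0.0951] yawZ 0.1312 tilt [ 0.0169 -0.017 ] F [0.1  1.1  0.51] Mo [ 0.032 -0.011 -0.04 ] w 0.0098
```

View pics/w2.png

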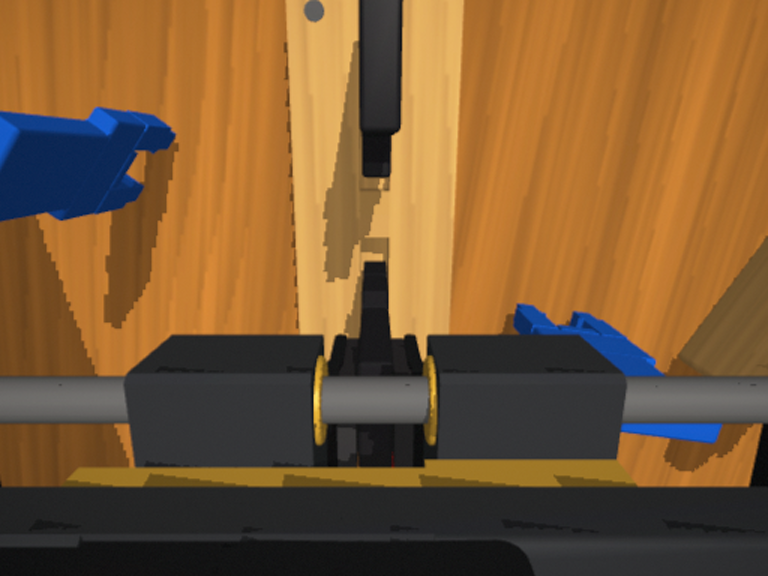

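The grip reads 9.8 mm on the tail, and the wrist view shows the keeper's leg at (375,300) between the fingers. Now I'll lift with a ramp and turn.

>>> {"api": "carry_out", "payload": {"series": [[0,-6,0,0,1],[0,-12,0,0,1],[0,-20,0,0,1],[0,-28,0,0,1],[0,-30,0,0.05,1],[0,-28,0,0.08,1],[0,-20,0,0.06,1],[0,-12,0,0.02,1],[0,-6,0,0,1]]}}

```text
time: 11.18
position: [0.474, -0.3379, 0.2669]
tool_rot: [0.478, -0.512, 0.53, -0.479]
ft_force: [-0.1, 1.1, -0.2]
grip_width: 0.0099
```

```bash
python3 settle.py;  python3 - <<'E'
from st import *
go([0.670,0.007,0.255],-0.079)
E
```

```text
t 11.18 pos [ 0.474  -0.3379  0.2669] yawZ -0.0847 tilt [ 0.0176 -0.0178] F [-0.08  1.06 -0.18] Mo [0.005 0.038 0.003] w 0.0099
11.225 [ 0.4743 -0.3381  0.2674] [ 0.0183 -0.0184] -0.0846
11.275 [ 0.4741 -0.338   0.2665] [ 0.0176 -0.0178] -0.0847
11.325 [ 0.4739 -0.3377  0.2657] [ 0.0166 -0.0167] -0.0848
t 11.32 pos [ 0.4739 -0.3377  0.2657] yawZ -0.0848 tilt [ 0.0166 -0.0167] F [-0.   -0.66 -0.45] Mo [-0.051  0.021  0.072] w 0.0097
tool shift mm [-360.3    8.2  166. ] turn -0.0058
```

>>> {"api": "carry_out", "payload": {"series": [[-12,0,5,0,1],[-25,0,12,0,1],[-38,0,17,0,1],[-43,0,20,0,1],[-43,0,20,0,1],[-43,0,20,0,1],[-43,0,20,0,1],[-43,0,20,0,1],[-35,0,16,0,1],[-22,0,10,0,1],[-10,0,5,-0.006,1]]}}

```text
time: 12.7
position: [0.6706, 0.0249, 0.2512]
tool_rot: [0.482, -0.518, 0.519, -0.479]
ft_force: [-1.3, -0.1, -0.6]
grip_width: 0.0097
```

```bash
python3 settle.py;  python3 - <<'E'
from st import *
take("wrist","w3"); take("side","s3")
go([0.670,0.007,0.255],-0.079)
E
```

```text
t 12.7 pos [0.6706 0.0249 0.2512] yawZ -0.0763 tilt [-0.003  -0.0045] F [-1.33 -0.11 -0.6 ] Mo [-0.     0.043  0.018] w 0.0097
12.75 [0.671  0.0258 0.2511] [-0.0023 -0.0033] -0.0758
12.8 [0.6705 0.0242 0.2513] [-0.0026 -0.0046] -0.0767
12.85 [0.6703 0.0229 0.2517] [-0.0026 -0.0054] -0.078
t 12.85 pos [0.6703 0.0229 0.2517] yawZ -0.078 tilt [-0.0026 -0.0054] F [-1.04  0.03 -1.61] Mo [0.003 0.006 0.024] w 0.0099
tool shift mm [15.9 -3.3  1. ] turn 0.001
```

View pics/w3.png

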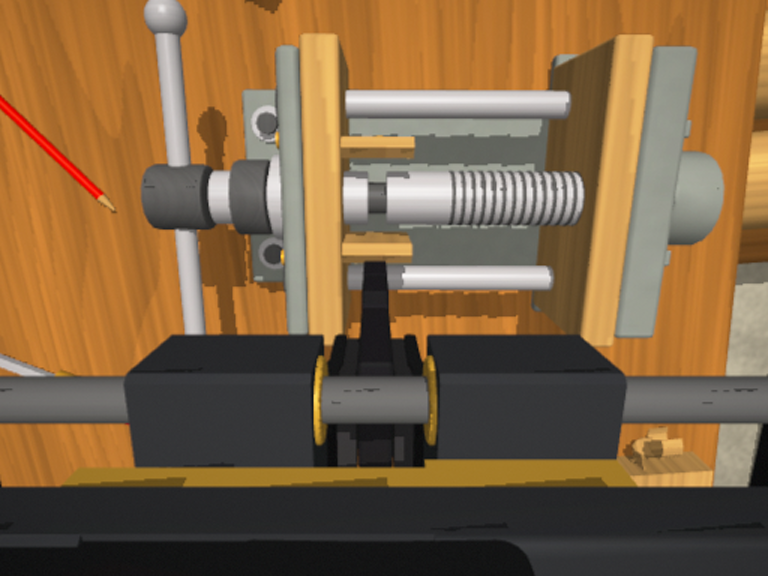

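View pics/s3.png

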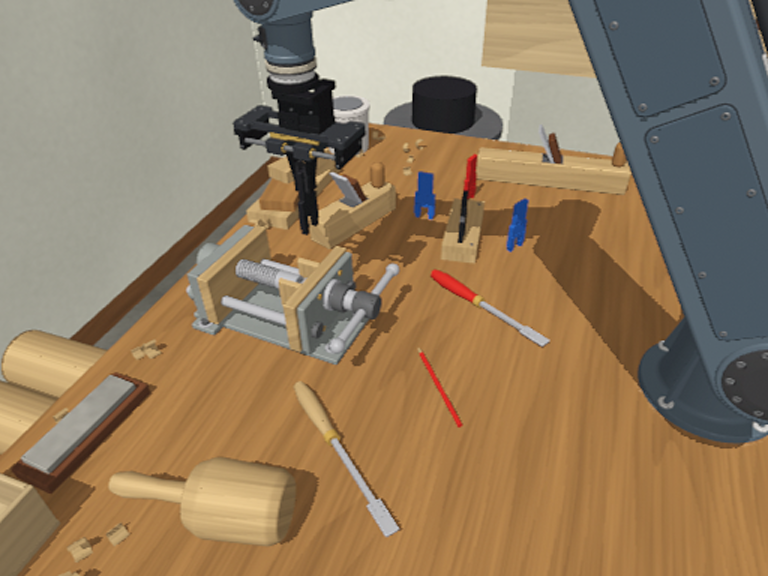

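The wrist view shows the groove at (377,195), the cheeks at (378,142) and (378,248), and the keeper's +y leg hanging at (375,270–330). Next I'll measure the leg against the groove.

```bash
cat > meas.py <<'E'
from h import *
def meas(tag):
    a,d,C=load(tag); v,u=np.mgrid[:384,:512]; P=world("wrist",u,v,d,C); z=P[...,2]; g=a.astype(int)
    # jaw back edge line fit
    L=[]
    for r in range(25,220,4):
        m=(d[r]>0)&(abs(z[r]-0.121)<0.004)&(u[r]<300)&(u[r]>190)&(g[r,:,0]>g[r,:,2]*1.5)
        cs=np.where(m)[0]
        if len(cs)>8:
            # contiguous end of first run
            br=np.where(np.diff(cs)>2)[0]; e=cs[br[0]] if len(br) else cs[-1]; L.append(P[r,e,:2])
    L=np.array(L); k=np.polyfit(L[:,1],L[:,0],1)
    for _ in range(3):
        res=L[:,0]-np.polyval(k,L[:,1]); ok=abs(res)<0.0012; k=np.polyfit(L[ok,1],L[ok,0],1)
    yaw=-np.arctan(k[0]); print("face yaw",yaw.round(4),"n",ok.sum(),"x at y=.067",np.polyval(k,0.067).round(4))
    X=np.array([np.cos(yaw),np.sin(yaw)]); Y=np.array([-X[1],X[0]]); o=np.array([np.polyval(k,0.067),0.067])
    s=(P[...,:2]-o)@X; t=(P[...,:2]-o)@Y
    return a,d,C,P,g,s,t,z,o,X,Y,yaw
if __name__=="__main__":
    import sys
    a,d,C,P,g,s,t,z,o,X,Y,yaw=meas(sys.argv[1])
    q=(d>0)&(abs(t)<0.024)&(z>0.09)&(s>0.05)&(s<0.1); A=np.c_[2*t[q],2*z[q],np.ones(q.sum())]; b=t[q]**2+z[q]**2
    c=np.linalg.lstsq(A,b,rcond=None)[0]; print("axis t,z",c[:2].round(4),np.sqrt(c[2]+c[0]**2+c[1]**2).round(4)); t0=c[0]
    for s0 in np.arange(0.010,0.036,0.001):
        k=(d>0)&(abs(t-t0)<0.006)&(abs(s-s0)<0.0005)&(z>0.06)
        if k.any(): print(round(s0,3),z[k].mean().round(4),g[k].mean().round(0),end=" | ")
    print()
    q=(d>0)&(s>0.012)&(s<0.034)&(abs(z-0.119)<0.005)&(abs(t)<0.06)&(g[...,0]>g[...,2]*1.5)
    for sg in(1,-1):
        tt=(t-t0)[q&((t-t0)*sg>0)]; print("cheek rel axis",sg,np.percentile(tt,[2,50,98]).round(4))
    gw=o+X*0.0+Y*t0; print("axis pt on face",gw.round(4))
    # leg
    m=(d>0)&(g.max(2)<70)&(z>0.15)&(z<0.245)&(v<224)&(u>235)&(u<262)
    for z0 in np.arange(0.155,0.245,0.01):
        k=m&(abs(z-z0)<0.005)
        if k.sum()>4: print("leg z",round(z0,3),k.sum(),"s",np.percentile(s[k],[2,50,98]).round(4),"x",P[k][:,0].mean().round(4),"t",np.percentile(t[k]-t0,[2,98]).round(4),"y",P[k][:,1].max().round(4))
E
python3 meas.py w3
```

```text
Traceback (most recent call last):
  File "meas.py", line 21, in <module>
    a,d,C,P,g,s,t,z,o,X,Y,yaw=meas(sys.argv[1])
                              ~~~~^^^^^^^^^^^^^
  File "meas.py", line 14, in meas
    res=L[:,0]-np.polyval(k,L[:,1]); ok=abs(res)<0.0012; k=np.polyfit(L[ok,1],L[ok,0],1)
                                                           ~~~~~~~~~~^^^^^^^^^^^^^^^^^^^
TypeError: expected non-empty vector for x
```

```bash
python3 - <<'E'
s=open('meas.py').read()
s=s.replace("L=np.array(L); k=np.polyfit(L[:,1],L[:,0],1)","L=np.array(L); print(L[::6].round(4).tolist()); kk=-0.0+0.079; b=np.median(L[:,0]-kk*L[:,1]); k=np.array([kk,b])").replace("<0.0012;","<0.002;")
open('meas.py','w').write(s)
E
python3 meas.py w3; python3 meas.py wrist0 | head -3
```

```text
[[0.66, 0.1565], [0.659, 0.1387], [0.6573, 0.1198], [0.697, 0.0973], [0.6534, 0.0806], [0.6523, 0.0598], [0.6925, 0.0351], [0.6482, 0.0164], [0.6117, -0.0052]]
face yaw -0.0833 n 42 x at y=.067 0.6527
axis t,z [-0.1307  0.2194] 0.1778

cheek rel axis 1 [0.0978 0.1595 0.1695]
[[0.6576, 0.1268], [0.656, 0.1106], [0.6549, 0.0937], [0.6532, 0.0764], [0.6523, 0.0583], [0.6631, 0.0396], [0.6482, 0.0205], [0.647, 0.0005]]
face yaw -0.0826 n 42 x at y=.067 0.6525
axis t,z [0.0023 0.0875] 0.0166Traceback (most recent call last):
  File "meas.py", line 30, in <module>
    tt=(t-t0)[q&((t-t0)*sg>0)]; print("cheek rel axis",sg,np.percentile(tt,[2,50,98]).round(4))
                                                          ~~~~~~~~~~~~~^^^^^^^^^^^^^^
    return _quantile_unchecked(
        a, q, axis, out, overwrite_input, method, keepdims, weights)
    return _ureduce(a,
                    func=_quantile_ureduce_func,
    ...<5 lines>...
                    overwrite_input=overwrite_input,
                    method=method)
    r = func(a, **kwargs)
    result = _quantile(arr,
                       quantiles=q,
    ...<2 lines>...
                       out=out,
                       weights=wgt)
    slices_having_nans = np.isnan(arr[-1, ...])
                                  ~~~^^^^^^^^^
IndexError: index -1 is out of bounds for axis 0 with size 0
Traceback (most recent call last):
  File "meas.py", line 33, in <module>
    m=(d>0)&(g.max(2)<70)&(z>0.15)&(z<0.245)&(v<224)&(u>235)&(u<262)
                                              ^
NameError: name 'v' is not defined
```

```bash
python3 - <<'E'
s=open('meas.py').read()
s=s.replace("(z>0.09)&(s>0.05)","(z>0.092)&(z<0.108)&(s>0.05)").replace("print(L[::6].round(4).tolist()); ","").replace("    # leg\n","    v,u=np.mgrid[:384,:512]\n")
open('meas.py','w').write(s)
E
python3 meas.py w3
```

```text
face yaw -0.0833 n 42 x at y=.067 0.6527
axis t,z [0.0024 0.0877] 0.0164
0.01 0.1185 203.0 | 0.011 0.1032 214.0 | 0.012 0.1035 212.0 | 0.013 0.1034 214.0 | 0.014 0.1031 212.0 | 0.015 0.1031 196.0 | 0.016 0.0959 133.0 | 0.017 0.0962 98.0 | 0.018 0.0963 98.0 | 0.019 0.0959 98.0 | 0.02 0.096 100.0 | 0.021 0.0962 96.0 | 0.022 0.0964 98.0 | 0.023 0.0963 98.0 | 0.024 0.0964 96.0 | 0.025 0.0961 97.0 | 0.026 0.0965 88.0 | 0.027 0.0961 100.0 | 0.028 0.1033 195.0 | 0.029 0.1034 213.0 | 0.03 0.1031 212.0 | 0.031 0.1037 213.0 | 0.032 0.1266 202.0 | 0.033 0.1301 192.0 | 0.034 0.1173 198.0 | 0.035 0.1476 179.0 | 
cheek rel axis 1 [0.0256 0.0313 0.0364]
cheek rel axis -1 [-0.0361 -0.0298 -0.0252]
axis pt on face [0.6529 0.0694]
leg z 0.195 45 s [0.0159 0.0207 0.0248] x 0.6716 t [-0.0213 -0.0208] y 0.0473
leg z 0.205 57 s [0.0156 0.0201 0.0251] x 0.6714 t [-0.0213 -0.0209] y 0.0473
leg z 0.215 60 s [0.0158 0.0204 0.0251] x 0.6715 t [-0.0218 -0.021 ] y 0.0471
leg z 0.225 63 s [0.016  0.0202 0.0249] x 0.6715 t [-0.022  -0.0211] y 0.0468
leg z 0.235 126 s [0.0158 0.0208 0.0252] x 0.6717 t [-0.0271 -0.0211] y 0.0469
```

>>> {"api": "carry_out", "payload": {"series": [[-6,0,1,0.004,1],[-11,3,0,0,1],[-12,5,0,0,1],[-8,6,0,0,1],[-4,5,0,0,1]]}}

```text
time: 13.58
position: [0.6745, 0.0627, 0.2325]
tool_rot: [0.479, -0.52, 0.523, -0.476]
ft_force: [-0.4, -1.2, -0.5]
grip_width: 0.0099
```

```bash
python3 settle.py;  python3 - <<'E'
from st import *
go([0.6751,0.0667,0.195],-0.083)
E
```

```text
t 13.57 pos [0.6745 0.0627 0.2325] yawZ -0.0878 tilt [-0.0011 -0.0055] F [-0.38 -1.16 -0.47] Mo [-0.01   0.005 -0.005] w 0.0099
13.625 [0.674  0.0631 0.2317] [-0.0027 -0.0048] -0.0876
13.675 [0.674  0.0626 0.232 ] [-0.0026 -0.0053] -0.0877
13.725 [0.6743 0.062  0.2325] [-0.0018 -0.0057] -0.0881
t 13.72 pos [0.6743 0.062  0.2325] yawZ -0.0881 tilt [-0.0018 -0.0057] F [ 0.39 -0.74 -0.56] Mo [-0.019 -0.001 -0.003] w 0.0097
tool shift mm [-4.9 37.5  0.4] turn -0.0051
```

>>> {"api": "carry_out", "payload": {"series": [[-2.5,4,0.5,-0.005,1],[-2,7,0,0,1],[-1,8,0,0,1],[0,7,0,0,1],[0,4,0,0,1]]}}

```text
time: 14.35
position: [0.6756, 0.0667, 0.2008]
tool_rot: [0.48, -0.519, 0.522, -0.477]
ft_force: [-0.1, 0.8, -0.2]
grip_width: 0.01
```

```bash
python3 settle.py;  python3 - <<'E'
from st import *
go([0.6751,0.0667,0.195],-0.083)
E
```

```text
t 14.35 pos [0.6756 0.0667 0.2008] yawZ -0.0838 tilt [-0.0011 -0.006 ] F [-0.14  0.83 -0.24] Mo [ 0.047  0.023 -0.006] w 0.01
14.4 [0.6753 0.0667 0.2002] [-0.002 -0.006] -0.0838
14.45 [0.6755 0.0667 0.2007] [-0.0017 -0.006 ] -0.0838
14.5 [0.6758 0.0667 0.2012] [-0.0006 -0.0061] -0.0838
t 14.5 pos [0.6758 0.0667 0.2012] yawZ -0.0838 tilt [-0.0006 -0.0061] F [ 0.23  0.01 -0.91] Mo [ 0.029 -0.049  0.022] w 0.0097
tool shift mm [ 0.   6.2 -0.7] turn -0.0008
```

>>> {"api": "carry_out", "payload": {"series": [[0,4,-0.7,0,1],[0,4,0,0,1],[0,3,0,0,1]]}}

```text
time: 14.88
position: [0.6757, 0.0666, 0.1906]
tool_rot: [0.48, -0.519, 0.522, -0.477]
ft_force: [0.3, 0.4, -0.8]
grip_width: 0.0094
```

```bash
python3 settle.py;  python3 - <<'E'
from st import *
a,d,C=take("wrist","w4"); b,_,_=take("side","s4"); c,_,_=take("scene","c4")
w=cv2.resize(a[80:240,190:320],None,fx=3,fy=3); s=cv2.resize(b[110:240,130:270],None,fx=3,fy=3)
H=max(w.shape[0],s.shape[0]); I=np.zeros((H,w.shape[1]+s.shape[1],3),np.uint8); I[:w.shape[0],:w.shape[1]]=w; I[:s.shape[0],w.shape[1]:]=s
cv2.imwrite("pics/x4.png",cv2.resize(I,None,fx=0.9,fy=0.9)[...,::-1])
go([0.6751,0.0667,0.180],-0.083)
E
```

```text
t 14.88 pos [0.6757 0.0666 0.1906] yawZ -0.0838 tilt [ 0.0014 -0.0063] F [ 0.33  0.42 -0.79] Mo [-0.001 -0.026  0.01 ] w 0.0094
14.925 [0.6754 0.0666 0.1901] [ 0.0004 -0.0061] -0.0839
14.975 [0.6754 0.0666 0.1903] [ 0.0004 -0.0061] -0.0839
15.025 [0.6756 0.0666 0.1905] [ 0.0008 -0.0061] -0.0839
t 15.03 pos [0.6756 0.0666 0.1905] yawZ -0.0839 tilt [ 0.0008 -0.0061] F [-0.55  0.53 -1.59] Mo [ 0.036  0.016 -0.017] w 0.0104
tool shift mm [-0.1 10.5 -0.5] turn -0.0009
```

View pics/x4.png

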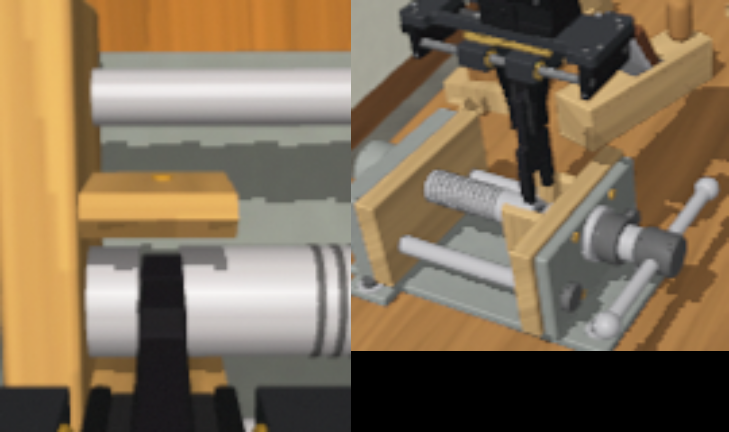

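The left half shows the leg right over the groove and inside the upper cheek. The right half shows the keeper hanging between the cheeks. I'll lower it gently.

>>> {"api": "carry_out", "payload": {"series": [[0,3,-0.5,0,1],[0,3,0,0,1],[0,3,0,0,1],[0,3,0,0,1]]}}

```text
time: 15.68
position: [0.6755, 0.0666, 0.1785]
tool_rot: [0.479, -0.518, 0.523, -0.478]
ft_force: [0.0, 0.9, -1.8]
grip_width: 0.0098
```

```bash
python3 settle.py;  python3 - <<'E'
from st import *
go([0.6751,0.0667,0.170],-0.083)
E
```

```text
t 15.68 pos [0.6755 0.0666 0.1785] yawZ -0.0838 tilt [ 0.0024 -0.0062] F [ 0.02  0.88 -1.77] Mo [-0.01   0.067  0.018] w 0.0098
15.725 [0.6752 0.0666 0.178 ] [ 0.0015 -0.0062] -0.0839
15.775 [0.6752 0.0666 0.1782] [ 0.0015 -0.0062] -0.0839
15.825 [0.6754 0.0666 0.1785] [ 0.0019 -0.0062] -0.0838
t 15.82 pos [0.6754 0.0666 0.1785] yawZ -0.0838 tilt [ 0.0019 -0.0062] F [-0.89 -0.57 -1.02] Mo [-0.049 -0.015  0.01 ] w 0.0097
tool shift mm [-0.1  8.5 -0.3] turn -0.0008
```

>>> {"api": "carry_out", "payload": {"series": [[0,2.5,-0.3,0,1],[0,2,0,0,1],[0,2,0,0,1]]}}

```text
time: 16.2
position: [0.6754, 0.0665, 0.172]
tool_rot: [0.479, -0.518, 0.523, -0.478]
ft_force: [-0.5, 0.0, -1.6]
grip_width: 0.0098
```

```bash
python3 settle.py;  python3 - <<'E'
from st import *
E
```

```text
t 16.2 pos [0.6754 0.0665 0.172 ] yawZ -0.0838 tilt [ 0.0029 -0.0063] F [-0.52  0.04 -1.58] Mo [0.01  0.043 0.033] w 0.0098
16.25 [0.6752 0.0666 0.1716] [ 0.0022 -0.0062] -0.0838
16.3 [0.6752 0.0666 0.1717] [ 0.002  -0.0062] -0.0838
16.35 [0.6753 0.0666 0.1719] [ 0.0023 -0.0062] -0.0838
t 16.35 pos [0.6753 0.0666 0.1719] yawZ -0.0838 tilt [ 0.0023 -0.0062] F [-0.21  0.96 -0.47] Mo [-0.045  0.045  0.034] w 0.0097
```

>>> {"api": "carry_out", "payload": {"series": [[0,2,-0.2,0,1],[0,2,0,0,1]]}}

```text
time: 16.6
position: [0.6752, 0.0666, 0.1679]
tool_rot: [0.479, -0.518, 0.523, -0.478]
ft_force: [0.8, -0.4, -0.6]
grip_width: 0.01
```

```bash
python3 settle.py;  python3 - <<'E'
from st import *
E
```

```text
t 16.6 pos [0.6752 0.0666 0.1679] yawZ -0.0838 tilt [ 0.0029 -0.0063] F [ 0.84 -0.36 -0.58] Mo [ 0.001 -0.003  0.013] w 0.01
16.65 [0.6751 0.0666 0.1676] [ 0.0024 -0.0062] -0.0838
16.7 [0.6751 0.0666 0.1677] [ 0.0025 -0.0062] -0.0838
16.75 [0.6752 0.0665 0.1679] [ 0.0027 -0.0063] -0.0839
t 16.75 pos [0.6752 0.0665 0.1679] yawZ -0.0839 tilt [ 0.0027 -0.0063] F [-0.36 -0.49 -0.21] Mo [-0.022  0.029  0.019] w 0.0097
```

>>> {"api": "carry_out", "payload": {"series": [[0,2,0,0,1],[0,2,0,0,1]]}}

```text
time: 17.0
position: [0.6754, 0.0665, 0.1639]
tool_rot: [0.479, -0.518, 0.523, -0.478]
ft_force: [-0.5, 0.1, -1.5]
grip_width: 0.0097
```

```bash
python3 settle.py;  python3 - <<'E'
from st import *
E
```

```text
t 17.0 pos [0.6754 0.0665 0.1639] yawZ -0.0839 tilt [ 0.0032 -0.0063] F [-0.5   0.12 -1.46] Mo [ 0.042 -0.053  0.011] w 0.0097
17.05 [0.6752 0.0665 0.1636] [ 0.0026 -0.0063] -0.0839
17.1 [0.6752 0.0665 0.1637] [ 0.0025 -0.0062] -0.0839
17.15 [0.6752 0.0665 0.1638] [ 0.0027 -0.0063] -0.0838
t 17.15 pos [0.6752 0.0665 0.1638] yawZ -0.0838 tilt [ 0.0027 -0.0063] F [-0.31 -0.17 -1.07] Mo [-0.013  0.036 -0.017] w 0.0095
```

There's no force with the tips already below the thick part's top, so the keeper is in the groove.

>>> {"api": "carry_out", "payload": {"series": [[0,2,0,0,1],[0,2,0,0,1],[0,2,0,0,1],[0,2,0,0,1]]}}

```text
time: 17.65
position: [0.6754, 0.0665, 0.1555]
tool_rot: [0.479, -0.518, 0.523, -0.478]
ft_force: [-0.2, 0.5, -1.0]
grip_width: 0.0103
```

```bash
python3 settle.py;  python3 - <<'E'
from st import *
E
```

```text
t 17.65 pos [0.6754 0.0665 0.1555] yawZ -0.0838 tilt [ 0.0031 -0.0063] F [-0.18  0.5  -0.97] Mo [-0.02   0.027 -0.022] w 0.0103
17.7 [0.6752 0.0665 0.1552] [ 0.0026 -0.0063] -0.0838
17.75 [0.6752 0.0665 0.1553] [ 0.0025 -0.0063] -0.0838
17.8 [0.6753 0.0665 0.1554] [ 0.0028 -0.0063] -0.0838
t 17.8 pos [0.6753 0.0665 0.1554] yawZ -0.0838 tilt [ 0.0028 -0.0063] F [ 0.56  0.34 -0.01] Mo [-0.007  0.011  0.   ] w 0.01
```

>>> {"api": "carry_out", "payload": {"series": [[0,1.5,0,0,1],[0,1.5,0,0,1]]}}

```text
time: 18.05
position: [0.6754, 0.0665, 0.1525]
tool_rot: [0.479, -0.518, 0.523, -0.478]
ft_force: [-0.1, 0.8, -0.4]
grip_width: 0.0097
```

```bash
python3 settle.py;  python3 - <<'E'
from st import *
E
```

```text
t 18.05 pos [0.6754 0.0665 0.1525] yawZ -0.0839 tilt [ 0.0032 -0.0062] F [-0.08  0.77 -0.39] Mo [-0.023  0.043  0.026] w 0.0097
18.1 [0.6753 0.0665 0.1523] [ 0.0028 -0.0063] -0.0838
18.15 [0.6753 0.0665 0.1524] [ 0.0029 -0.0063] -0.0838
18.2 [0.6754 0.0665 0.1525] [ 0.003  -0.0062] -0.0838
t 18.2 pos [0.6754 0.0665 0.1525] yawZ -0.0838 tilt [ 0.003  -0.0062] F [ 0.28  0.67 -0.67] Mo [ 0.021 -0.047 -0.024] w 0.0101
```

>>> {"api": "carry_out", "payload": {"series": [[0,1.5,0,0,1]]}}

```text
time: 18.32
position: [0.6755, 0.0664, 0.1513]
tool_rot: [0.479, -0.518, 0.523, -0.478]
ft_force: [-0.8, 0.1, 4.5]
grip_width: 0.0096
```

```bash
python3 settle.py;  python3 - <<'E'
from st import *
E
```

```text
t 18.32 pos [0.6755 0.0664 0.1513] yawZ -0.0837 tilt [ 0.0034 -0.0064] F [-0.79  0.1   4.49] Mo [ 0.038  0.216 -0.01 ] w 0.0096
18.375 [0.6755 0.0664 0.1513] [ 0.0033 -0.0064] -0.0837
18.425 [0.6755 0.0664 0.1513] [ 0.0033 -0.0064] -0.0838
18.475 [0.6755 0.0664 0.1513] [ 0.0034 -0.0064] -0.0838
t 18.48 pos [0.6755 0.0664 0.1513] yawZ -0.0838 tilt [ 0.0034 -0.0064] F [-1.15 -0.76  1.58] Mo [ 0.002  0.208 -0.115] w 0.0095
```

>>> {"api": "carry_out", "payload": {"series": [[0,1.5,0,0,1]]}}

```text
time: 18.6
position: [0.6756, 0.0664, 0.151]
tool_rot: [0.479, -0.518, 0.523, -0.478]
ft_force: [-3.0, -0.3, 7.6]
grip_width: 0.0098
```

```bash
python3 settle.py;  python3 - <<'E'
from st import *
E
```

```text
t 18.6 pos [0.6756 0.0664 0.151 ] yawZ -0.0837 tilt [ 0.0039 -0.0065] F [-3.05 -0.27  7.59] Mo [ 0.07   0.601 -0.042] w 0.0098
18.65 [0.6756 0.0664 0.151 ] [ 0.0038 -0.0065] -0.0836
18.7 [0.6756 0.0664 0.151 ] [ 0.0039 -0.0065] -0.0836
18.75 [0.6756 0.0664 0.151 ] [ 0.004  -0.0065] -0.0836
t 18.75 pos [0.6756 0.0664 0.151 ] yawZ -0.0836 tilt [ 0.004  -0.0065] F [-1.4  -0.03  5.45] Mo [ 0.011  0.473 -0.023] w 0.0097
```

>>> {"api": "carry_out", "payload": {"series": [[0,2.2,0,0,1]]}}

```text
time: 18.88
position: [0.6757, 0.0664, 0.1508]
tool_rot: [0.479, -0.518, 0.523, -0.478]
ft_force: [-2.9, 0.1, 10.3]
grip_width: 0.01
```

```bash
python3 - <<'E'
from st import *
optics.camera("side")
o=robot.get_obs(); print(o["position"].round(4),o["ft_force"].round(2),o["moment"].round(3))
E
```

```text
t 18.88 pos [0.6757 0.0664 0.1508] yawZ -0.0834 tilt [ 0.0047 -0.0067] F [-2.94  0.05 10.26] Mo [-0.066  0.857  0.042] w 0.01
[0.6757 0.0664 0.1508] [-2.9   0.11  8.4 ] [-0.037  0.67  -0.011]
```

>>> {"api": "carry_out", "payload": {"series": [[0,3,-0.6,0,1]]}}

```text
time: 19.05
position: [0.6756, 0.0664, 0.1506]
tool_rot: [0.479, -0.517, 0.524, -0.479]
ft_force: [-3.9, 0.7, 14.9]
grip_width: 0.0096
```

```bash
python3 - <<'E'
from st import *
optics.camera("side")
o=robot.get_obs(); print(o["position"].round(4),o["ft_force"].round(2),o["moment"].round(3))
E
```

```text
t 19.05 pos [0.6756 0.0664 0.1506] yawZ -0.0831 tilt [ 0.0066 -0.007 ] F [-3.9   0.73 14.95] Mo [0.02  0.873 0.025] w 0.0096
[0.6756 0.0664 0.1506] [-3.68  0.36 11.37] [0.017 0.766 0.055]
```

>>> {"api": "carry_out", "payload": {"series": [[0,3.4,-1.5,0,1]]}}

```text
time: 19.23
position: [0.6753, 0.0664, 0.1505]
tool_rot: [0.478, -0.516, 0.525, -0.48]
ft_force: [-2.3, -0.2, 12.3]
grip_width: 0.0097
```

```bash
python3 - <<'E'
from st import *
optics.camera("side")
o=robot.get_obs(); print(o["position"].round(4),o["ft_force"].round(2),o["moment"].round(3))
E
```

```text
t 19.23 pos [0.6753 0.0664 0.1505] yawZ -0.0829 tilt [ 0.0105 -0.0075] F [-2.32 -0.21 12.34] Mo [ 0.011  0.631 -0.025] w 0.0097
[0.6752 0.0665 0.1505] [-2.61  0.68 12.77] [-0.044  0.608  0.029]
```

>>> {"api": "carry_out", "payload": {"series": [[0,4.2,-1.2,0,1]]}}

```text
time: 19.4
position: [0.6752, 0.0665, 0.1503]
tool_rot: [0.477, -0.515, 0.526, -0.481]
ft_force: [-5.0, -1.1, 16.4]
grip_width: 0.0097
```

```bash
python3 - <<'E'
from st import *
b,_,_=take("side","s5"); a,_,_=take("wrist","w5")
o=robot.get_obs(); print(o["position"].round(4),o["ft_force"].round(2),o["moment"].round(3))
w=cv2.resize(a[80:330,190:320],None,fx=2.2,fy=2.2); s=cv2.resize(b[80:240,130:270],None,fx=3,fy=3)
H=max(w.shape[0],s.shape[0]); I=np.zeros((H,w.shape[1]+s.shape[1],3),np.uint8); I[:w.shape[0],:w.shape[1]]=w; I[:s.shape[0],w.shape[1]:]=s
cv2.imwrite("pics/x5.png",I[...,::-1])
E
```

```text
t 19.4 pos [0.6752 0.0665 0.1503] yawZ -0.0826 tilt [ 0.0145 -0.008 ] F [-5.03 -1.14 16.44] Mo [ 0.011  1.134 -0.017] w 0.0097
[0.6751 0.0665 0.1502] [-3.37 -0.21 16.03] [-0.037  0.888  0.032]
```

View pics/x5.png

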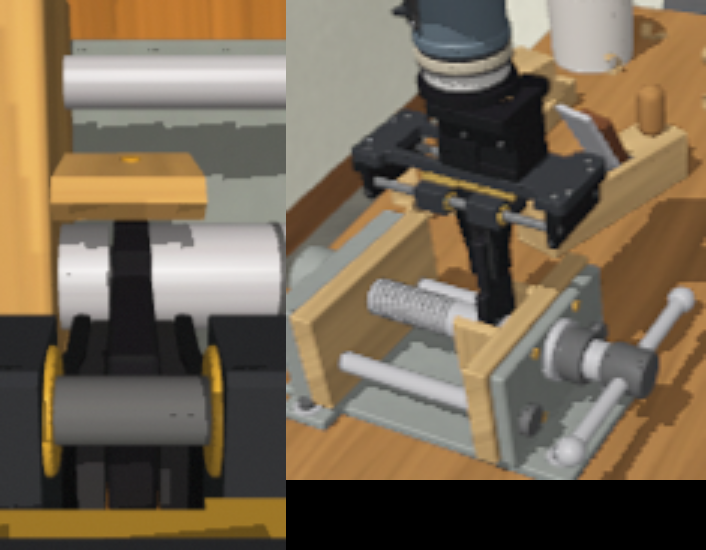

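The wrist crop still shows the leg in the groove at (130,270). It hasn't snapped yet; the push is 16 N with a side load of about 4 N in x, so I'll ease off, re-centre along x, and push again.

>>> {"api": "carry_out", "payload": {"series": [[0,-3,-0.5,0,1],[0,-0.5,-0.7,0,1]]}}

```text
time: 19.75
position: [0.674, 0.0667, 0.1542]
tool_rot: [0.477, -0.514, 0.526, -0.481]
ft_force: [0.1, -0.1, -0.8]
grip_width: 0.0098
```

```bash
python3 settle.py; python3 - <<'E'
from st import *
E
```

```text
t 19.75 pos [0.674  0.0667 0.1542] yawZ -0.0827 tilt [ 0.0158 -0.0079] F [ 0.08 -0.14 -0.78] Mo [ 0.016 -0.044 -0.032] w 0.0098
19.8 [0.6738 0.0667 0.1539] [ 0.0151 -0.0079] -0.0827
19.85 [0.6737 0.0667 0.1536] [ 0.0148 -0.0079] -0.0827
19.9 [0.6737 0.0667 0.1535] [ 0.0145 -0.0079] -0.0827
t 19.9 pos [0.6737 0.0667 0.1535] yawZ -0.0827 tilt [ 0.0145 -0.0079] F [-1.07 -0.43 -0.93] Mo [ 0.012  0.041 -0.026] w 0.01
```

>>> {"api": "carry_out", "payload": {"series": [[0,2,0,0,1],[0,4.5,0,0,1]]}}

```text
time: 20.15
position: [0.675, 0.0665, 0.1491]
tool_rot: [0.476, -0.514, 0.526, -0.481]
ft_force: [-2.2, -0.1, 13.0]
grip_width: 0.0098
```

```bash
python3 - <<'E'
from st import *
optics.camera("side")
o=robot.get_obs(); print(o["position"].round(4),o["ft_force"].round(2),o["moment"].round(3))
E
```

```text
t 20.15 pos [0.675  0.0665 0.1491] yawZ -0.0826 tilt [ 0.0169 -0.0082] F [-2.25 -0.1  13.  ] Mo [ 0.066  0.86  -0.017] w 0.0098
[0.6747 0.0665 0.1485] [-1.57  0.12  5.65] [-0.007  0.258  0.073]
```

>>> {"api": "carry_out", "payload": {"series": [[0,4.5,-0.5,0,1]]}}

```text
time: 20.32
position: [0.6747, 0.0665, 0.1458]
tool_rot: [0.476, -0.514, 0.527, -0.482]
ft_force: [-1.4, 0.6, 4.7]
grip_width: 0.01
```

```bash
python3 settle.py; python3 - <<'E'
from st import *
E
```

```text
t 20.32 pos [0.6747 0.0665 0.1458] yawZ -0.0825 tilt [ 0.0177 -0.0083] F [-1.37  0.64  4.66] Mo [ 0.067  0.519 -0.043] w 0.01
20.375 [0.6745 0.0666 0.1449] [ 0.0174 -0.0082] -0.0826
20.425 [0.6746 0.0665 0.1446] [ 0.0173 -0.0081] -0.0826
20.475 [0.6746 0.0666 0.1444] [ 0.0172 -0.0081] -0.0826
t 20.48 pos [0.6746 0.0666 0.1444] yawZ -0.0826 tilt [ 0.0172 -0.0081] F [-1.06 -0.83  2.9 ] Mo [0.044 0.137 0.018] w 0.0099
```

>>> {"api": "carry_out", "payload": {"series": [[0,2.5,0,0,1],[0,2,0,0,1]]}}

```text
time: 20.72
position: [0.6746, 0.0666, 0.1398]
tool_rot: [0.476, -0.514, 0.526, -0.481]
ft_force: [-2.6, 0.7, 10.5]
grip_width: 0.0095
```

```bash
python3 settle.py; python3 - <<'E'
from st import *
E
```

```text
t 20.73 pos [0.6746 0.0666 0.1398] yawZ -0.0826 tilt [ 0.0168 -0.0081] F [-2.62  0.71 10.46] Mo [0.041 0.633 0.007] w 0.0095
20.775 [0.6745 0.0666 0.1399] [ 0.0166 -0.008 ] -0.0827
20.825 [0.6745 0.0665 0.14  ] [ 0.0167 -0.0081] -0.0826
20.875 [0.6746 0.0666 0.14  ] [ 0.0168 -0.0081] -0.0826
t 20.88 pos [0.6746 0.0666 0.14  ] yawZ -0.0826 tilt [ 0.0168 -0.0081] F [-1.3   0.01  4.41] Mo [0.063 0.346 0.071] w 0.01
```

>>> {"api": "carry_out", "payload": {"series": [[0,2,0,0,1]]}}

```text
time: 21.0
position: [0.6747, 0.0666, 0.1398]
tool_rot: [0.476, -0.514, 0.526, -0.481]
ft_force: [-5.1, 0.3, 16.4]
grip_width: 0.0098
```

```bash
python3 settle.py; python3 - <<'E'
from st import *
E
```

```text
t 21.0 pos [0.6747 0.0666 0.1398] yawZ -0.0824 tilt [ 0.0172 -0.0082] F [-5.12  0.29 16.39] Mo [ 0.042  1.033 -0.002] w 0.0098
21.05 [0.6747 0.0666 0.1398] [ 0.0171 -0.0082] -0.0824
21.1 [0.6747 0.0665 0.1398] [ 0.0172 -0.0083] -0.0824
21.15 [0.6747 0.0666 0.1398] [ 0.0173 -0.0083] -0.0824
t 21.15 pos [0.6747 0.0666 0.1398] yawZ -0.0824 tilt [ 0.0173 -0.0083] F [-3.39 -0.1  10.64] Mo [0.035 0.842 0.023] w 0.0094
```

There was a hard stop at TCP z = 0.140, exactly the predicted home height, after the force peaked and dropped. I'll let go of the keeper.

>>> {"api": "carry_out", "payload": {"series": [[0,-0.3,0,0,0.9],[0,0,0,0,0.8],[0,0,0,0,0.7],[0,0,0,0,0.6],[0,0,0,0,0.5]]}}

```text
time: 21.78
position: [0.6743, 0.0664, 0.1379]
tool_rot: [0.477, -0.514, 0.526, -0.481]
ft_force: [-0.8, 0.3, -0.3]
grip_width: 0.037
```

```bash
python3 settle.py; python3 - <<'E'
from st import *
E
```

```text
t 21.77 pos [0.6743 0.0664 0.1379] yawZ -0.0826 tilt [ 0.0155 -0.0082] F [-0.82  0.27 -0.28] Mo [-0.02   0.021 -0.013] w 0.037
21.825 [0.6742 0.0664 0.1379] [ 0.0155 -0.0082] -0.0826
21.875 [0.6743 0.0664 0.1381] [ 0.0157 -0.0082] -0.0826
21.925 [0.6743 0.0664 0.1382] [ 0.0158 -0.0083] -0.0825
t 21.93 pos [0.6743 0.0664 0.1382] yawZ -0.0825 tilt [ 0.0158 -0.0083] F [ 0.43 -0.13 -0.18] Mo [-0.023  0.034 -0.002] w 0.0419
```

>>> {"api": "carry_out", "payload": {"series": [[0,-5,0,0,0.5],[0,-10,0,0,0.5],[0,-16,0,0,0.5],[0,-20,0,0,0.5],[0,-20,0,0,0.5],[0,-14,0,0,0.5],[8,-6,0,0,0.5],[16,0,0,0,0.5],[20,0,0,0,0.5],[14,0,0,0,0.5],[6,0,0,0,0.5]]}}

```text
time: 23.3
position: [0.667, -0.002, 0.2367]
tool_rot: [0.476, -0.514, 0.527, -0.481]
ft_force: [0.2, 0.6, -0.3]
grip_width: 0.0433
```

```bash
python3 settle.py; python3 - <<'E'
from st import *
a,d,C=take("wrist","w6"); b,_,_=take("scene","c6"); s,_,_=take("side","s6")
I=np.hstack([cv2.resize(b[110:290,220:380],None,fx=2.2,fy=2.2),cv2.resize(s[110:290,110:280],None,fx=2.2,fy=2.2)]); cv2.imwrite("pics/x6.png",I[...,::-1])
E
```

```text
t 23.3 pos [ 0.667  -0.002   0.2367] yawZ -0.0834 tilt [ 0.0175 -0.009 ] F [ 0.15  0.62 -0.32] Mo [ 0.034 -0.012  0.064] w 0.0433
23.35 [ 0.667  -0.0026  0.2367] [ 0.0174 -0.0097] -0.0838
23.4 [ 0.6672 -0.0016  0.2368] [ 0.0178 -0.009 ] -0.0834
23.45 [ 0.6673 -0.0007  0.2369] [ 0.018  -0.0086] -0.0827
t 23.45 pos [ 0.6673 -0.0007  0.2369] yawZ -0.0827 tilt [ 0.018  -0.0086] F [-0.04 -0.7   0.41] Mo [-0.025 -0.014 -0.024] w 0.0432
```

View pics/w6.png

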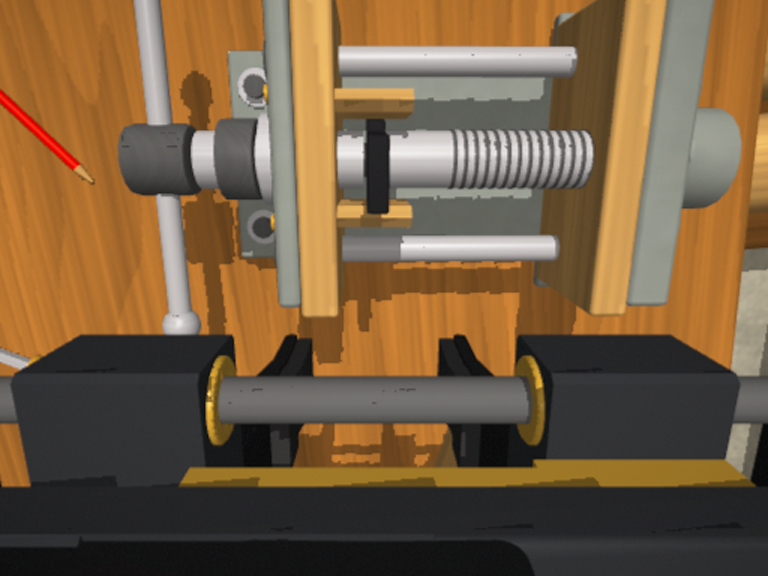

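View pics/x6.png

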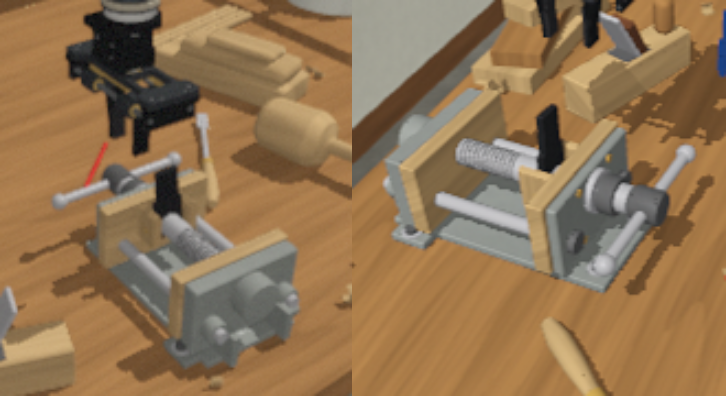

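The wrist view shows the keeper standing in the groove between the cheeks at (377,165). The handle bar runs from (150,0) to (182,325), with its hub at (157,160). I'll measure both.

```bash
cat > m2.py <<'E'
from h import *
import sys
tag=sys.argv[1]
a,d,C=load(tag); v,u=np.mgrid[:384,:512]; P=world("wrist",u,v,d,C); z=P[...,2]; g=a.astype(int)
yaw=-0.083; X=np.array([np.cos(yaw),np.sin(yaw)]); Y=np.array([-X[1],X[0]]); o=np.array([0.6529,0.0694])
s=(P[...,:2]-o)@X; t=(P[...,:2]-o)@Y
m=(d>0)&(g.max(2)<60)&(z>0.165)&(z<0.195)&(v<220)
if m.sum(): print("keeper top n",m.sum(),"z",np.median(z[m]).round(4),"s",np.percentile(s[m],[2,50,98]).round(4),"t",np.percentile(t[m],[2,98]).round(4))
# jaw back face s
m=(d>0)&(abs(z-0.121)<0.003)&(g[...,0]>g[...,2]*1.5)&(abs(t)>0.05)&(abs(t)<0.08)&(s<0.03)&(s>-0.15)&(v<215)
print("jaw top s",np.percentile(s[m],[1,99]).round(4))
# bar
grey=(abs(g[...,0]-g[...,2])<25)&(g.mean(2)>90)
for t0 in(-0.085,-0.07,-0.055,-0.04,0.04,0.055,0.07,0.085):
    k=(d>0)&grey&(abs(t-t0)<0.003)&(z>0.06)&(z<0.12)&(s<-0.07)&(s>-0.22)&(v<222)
    if k.sum()>5: print("bar t",t0,"n",k.sum(),"s",np.percentile(s[k],[3,50,97]).round(4),"ztop",np.percentile(z[k],95).round(4),"xy",(o+X*np.mean(np.percentile(s[k],[3,97]))+Y*t0).round(4))
E
python3 m2.py w6; python3 - <<'E'
from st import *
go([0.5486,0.0182,0.2369],-0.083)
E
```

```text
keeper top n 777 z 0.1785 s [0.0172 0.0217 0.0264] t [-0.0217  0.0101]
jaw top s [-0.021   0.0002]
bar t -0.085 n 86 s [-0.109  -0.1016 -0.0977] ztop 0.0943 xy [ 0.5429 -0.0067]
bar t -0.07 n 95 s [-0.109  -0.1019 -0.0979] ztop 0.0945 xy [0.544  0.0082]
bar t -0.055 n 96 s [-0.1089 -0.1024 -0.0979] ztop 0.0943 xy [0.5453 0.0232]
bar t -0.04 n 103 s [-0.1087 -0.1022 -0.0976] ztop 0.0942 xy [0.5468 0.0381]
bar t 0.04 n 125 s [-0.1092 -0.1024 -0.0979] ztop 0.0944 xy [0.553  0.1178]
bar t 0.055 n 128 s [-0.1091 -0.1023 -0.0977] ztop 0.0946 xy [0.5544 0.1328]
bar t 0.07 n 127 s [-0.1088 -0.1021 -0.0978] ztop 0.0944 xy [0.5557 0.1477]
bar t 0.085 n 60 s [-0.1094 -0.102  -0.0978] ztop 0.094 xy [0.5567 0.1627]
t 23.6 pos [6.674e-01 3.000e-04 2.373e-01] yawZ -0.081 tilt [ 0.0187 -0.0088] F [ 0.15  0.51 -0.  ] Mo [ 0.006  0.046 -0.074] w 0.0436
tool shift mm [  -8.2   -2.  -119.9] turn 0.002
```

```bash
python3 - <<'E'
from h import *
for tag in("w6",):
    a,d,C=load(tag); v,u=np.mgrid[:384,:512]; P=world("wrist",u,v,d,C); z=P[...,2]; g=a.astype(int)
    yaw=-0.083; X=np.array([np.cos(yaw),np.sin(yaw)]); Y=np.array([-X[1],X[0]]); o=np.array([0.6529,0.0694])
    s=(P[...,:2]-o)@X; t=(P[...,:2]-o)@Y
    q=(d>0)&(abs(t)<0.024)&(z>0.092)&(z<0.108)&(s>0.05)&(s<0.1); A=np.c_[2*t[q],2*z[q],np.ones(q.sum())]; b=t[q]**2+z[q]**2
    c=np.linalg.lstsq(A,b,rcond=None)[0]; print("axis t,z",c[:2].round(4))
    q=(d>0)&(s>0.03)&(s<0.04)&(abs(z-0.119)<0.005)&(abs(t)<0.06)&(g[...,0]>g[...,2]*1.5)
    for sg in(1,-1):
        tt=t[q&(t*sg>0)]; print("cheek",sg,np.percentile(tt,[2,50,98]).round(4))
    m=(d>0)&(g.max(2)<60)&(s>0.012)&(s<0.032)&(abs(t)<0.035)&(v<220)
    for z0 in np.arange(0.10,0.185,0.005):
        k=m&(abs(z-z0)<0.0025)
        if k.sum()>3: print(round(z0,3),k.sum(),"s",np.percentile(s[k],[2,98]).round(4),"t",np.percentile(t[k],[2,98]).round(4))
# side & scene views
for tag,n in(("s6","side"),("c6","scene")):
    a,d,C=load(tag); P=world(n,u,v,d,C); z=P[...,2]; g=a.astype(int)
    s=(P[...,:2]-o)@X; t=(P[...,:2]-o)@Y
    m=(d>0)&(g.max(2)<60)&(s>0.008)&(s<0.036)&(abs(t)<0.035)&(z>0.1)&(z<0.19)
    print(n)
    for z0 in np.arange(0.10,0.185,0.01):
        k=m&(abs(z-z0)<0.005)
        if k.sum()>3: print(round(z0,3),k.sum(),"s",np.percentile(s[k],[2,98]).round(4),"t",np.percentile(t[k],[2,98]).round(4))
E
```

```text
axis t,z [0.     0.0877]
cheek 1 [0.025  0.0304 0.0363]
cheek -1 [-0.0365 -0.0304 -0.0254]
0.13 107 s [0.0174 0.0267] t [0.0142 0.0202]
0.135 5 s [0.0191 0.0242] t [0.0141 0.0141]
0.16 10 s [0.0188 0.0248] t [0.0121 0.0123]
0.175 119 s [0.0172 0.0264] t [-0.0223  0.0042]
0.18 658 s [0.0172 0.0263] t [-0.0209  0.0101]
side
0.1 10 s [0.0165 0.0189] t [-0.0153  0.0119]
0.11 31 s [0.0158 0.0216] t [-0.0177  0.0227]
0.12 41 s [0.0155 0.0257] t [-0.0188  0.0221]
0.13 37 s [0.0162 0.0256] t [-0.0142  0.0214]
0.14 34 s [0.0154 0.0252] t [-0.0128  0.0146]
0.15 29 s [0.016  0.0237] t [-0.0137  0.0141]
0.16 30 s [0.0165 0.0258] t [-0.0119  0.0138]
0.17 34 s [0.0162 0.0252] t [-0.0148  0.0133]
0.18 24 s [0.0164 0.0248] t [-0.0152  0.0132]
scene
0.1 5 s [0.0279 0.0297] t [-0.0139  0.0161]
0.11 23 s [0.027 0.032] t [-0.0213  0.0167]
0.12 34 s [0.0224 0.0325] t [-0.0252  0.0155]
0.13 27 s [0.0236 0.0328] t [-0.0216  0.0156]
0.14 26 s [0.0228 0.032 ] t [-0.02    0.0089]
0.15 23 s [0.0227 0.0319] t [-0.0219  0.0059]
0.16 22 s [0.0252 0.0327] t [-0.0217  0.005 ]
0.17 28 s [0.0224 0.0333] t [-0.0229  0.0042]
0.18 13 s [0.0221 0.0318] t [-0.0227  0.0035]
```

The keeper top reads z = 0.1785, the same +1.8 mm camera bias as before, so the true height is 0.177, which is home. It leans about 3–4° in its own plane, within the play between the cheeks. The bar is at s = -0.1034 m, level. I'll move over to the bar.

>>> {"api": "carry_out", "payload": {"series": [[-1,0,-6,0,0.45],[-1,0,-14,0,0.45],[-2,0,-20,0,0.45],[-2,0,-24,0,0.45],[-2,0,-24,0,0.45],[-1,0,-18,0,0.45],[-1,0,-11,0,0.45],[0,0,-5,0,0.45]]}}

```text
time: 24.6
position: [0.5409, 0.0252, 0.2352]
tool_rot: [0.478, -0.512, 0.525, -0.484]
ft_force: [0.5, 0.2, 0.7]
grip_width: 0.048
```

```bash
python3 settle.py; python3 - <<'E'
from st import *
go([0.5451,0.0202,0.066],-0.083)
E
```

```text
t 24.6 pos [0.5409 0.0252 0.2352] yawZ -0.0746 tilt [ 0.0195 -0.008 ] F [0.49 0.23 0.66] Mo [0.046 0.032 0.011] w 0.048
24.65 [0.5404 0.0253 0.2351] [ 0.0185 -0.0078] -0.0746
24.7 [0.5412 0.0251 0.2351] [ 0.0193 -0.0079] -0.0749
24.75 [0.5418 0.0248 0.2351] [ 0.02   -0.0081] -0.0751
t 24.75 pos [0.5418 0.0248 0.2351] yawZ -0.0751 tilt [ 0.02   -0.0081] F [-0.88  0.27  0.89] Mo [0.047 0.011 0.012] w 0.0477
tool shift mm [3.300e+00 1.692e+02 1.000e-01] turn 0.0079
```

>>> {"api": "carry_out", "payload": {"series": [[1.5,5,0,0.008,0.45],[1.5,10,0,0,0.45],[0,14,0,0,0.45],[0,16,0,0,0.45],[0,16,0,0,0.45],[0,16,0,0,0.45],[0,16,0,0,0.45],[0,14,0,0,0.45],[0,10,0,0,0.45],[0,6,0,0,0.45]]}}

```text
time: 26.0
position: [0.5446, 0.0196, 0.1007]
tool_rot: [0.476, -0.515, 0.527, -0.481]
ft_force: [-0.3, -0.2, -0.5]
grip_width: 0.0482
```

```bash
python3 settle.py; python3 - <<'E'
from st import *
take("wrist","w7")
go([0.5451,0.0202,0.066],-0.083)
E
python3 m2.py w7
```

```text
t 26.0 pos [0.5446 0.0196 0.1007] yawZ -0.0853 tilt [ 0.0158 -0.0074] F [-0.26 -0.17 -0.55] Mo [0.093 0.057 0.008] w 0.0482
26.05 [0.5442 0.0196 0.1002] [ 0.0146 -0.0072] -0.0854
26.1 [0.5444 0.0196 0.1009] [ 0.0152 -0.0073] -0.0854
26.15 [0.5448 0.0196 0.1015] [ 0.0163 -0.0074] -0.0853
t 26.15 pos [0.5448 0.0196 0.1015] yawZ -0.0853 tilt [ 0.0163 -0.0074] F [ 0.88 -0.13 -0.06] Mo [-0.026  0.012 -0.059] w 0.0479
tool shift mm [-0.8 35.5 -0.3] turn -0.0023
jaw top s [-0.0223 -0.0021]
bar t -0.04 n 266 s [-0.1112 -0.1047 -0.0981] ztop 0.0945 xy [0.5453 0.0382]
bar t 0.04 n 376 s [-0.1111 -0.1049 -0.0985] ztop 0.0946 xy [0.5518 0.118 ]
bar t 0.055 n 401 s [-0.1108 -0.1043 -0.0981] ztop 0.0945 xy [0.5533 0.1329]
```

View pics/w7.png

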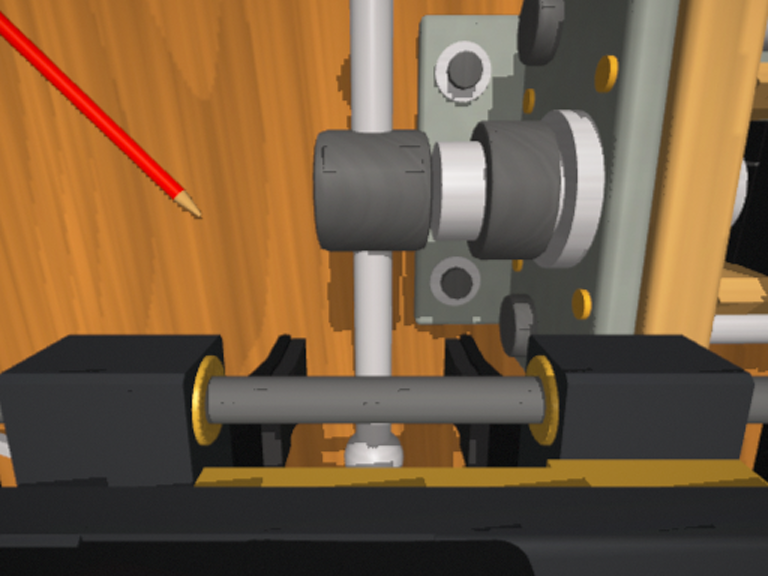

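The bar at (373,300) is centred between the fingers, with the hub at (373,190) clear. I'll go down and close.

>>> {"api": "carry_out", "payload": {"series": [[0,5,-0.5,0,0.45],[0,8,0,0,0.45],[0,9,0,0,0.45],[0,8,0,0,0.45],[0,5,0,0,0.45]]}}

```text
time: 26.82
position: [0.5463, 0.0192, 0.0659]
tool_rot: [0.475, -0.514, 0.528, -0.482]
ft_force: [-0.1, 0.9, 0.8]
grip_width: 0.0474
```

```bash
python3 settle.py; python3 - <<'E'
from st import *
go([0.5440,0.0202,0.066],-0.083)
E
```

```text
t 26.82 pos [0.5463 0.0192 0.0659] yawZ -0.0851 tilt [ 0.0204 -0.0081] F [-0.06  0.86  0.75] Mo [-0.023  0.067 -0.002] w 0.0474
26.875 [0.5459 0.0192 0.0654] [ 0.0193 -0.0079] -0.0853
26.925 [0.546  0.0193 0.0658] [ 0.0195 -0.008 ] -0.0851
26.975 [0.5463 0.0192 0.0662] [ 0.0203 -0.0081] -0.0851
t 26.98 pos [0.5463 0.0192 0.0662] yawZ -0.0851 tilt [ 0.0203 -0.0081] F [-0.16  0.49  0.92] Mo [ 0.017  0.067 -0.026] w 0.0478
tool shift mm [-0.8  0.2 -2.4] turn -0.0021
```

>>> {"api": "carry_out", "payload": {"series": [[0,0,-2.2,0,0.6],[0,0,0,0,0.75],[0,0,0,0,1],[0,0,0,0,1],[0,0,0,0,1],[0,0,0,0,1],[0,0,0,0,1]], "squeeze": 40}}

```text
time: 27.85
position: [0.5447, 0.0193, 0.067]
tool_rot: [0.474, -0.513, 0.528, -0.482]
ft_force: [-0.0, 0.2, -0.4]
grip_width: 0.0127
```

```bash
python3 settle.py; python3 - <<'E'
from st import *
E
```

```text
t 27.85 pos [0.5447 0.0193 0.067 ] yawZ -0.085 tilt [ 0.0224 -0.0084] F [-0.03  0.17 -0.44] Mo [-0.007  0.024 -0.015] w 0.0127
27.9 [0.5447 0.0193 0.067 ] [ 0.0224 -0.0084] -0.085
27.95 [0.5447 0.0193 0.067 ] [ 0.0224 -0.0084] -0.085
28.0 [0.5447 0.0193 0.067 ] [ 0.0224 -0.0084] -0.0851
t 28.0 pos [0.5447 0.0193 0.067 ] yawZ -0.0851 tilt [ 0.0224 -0.0084] F [ 0.23 -0.35 -0.6 ] Mo [0.01  0.025 0.027] w 0.0129
```

>>> {"api": "carry_out", "payload": {"series": [[0,0,-4,0,1],[0,0,-5,0,1],[0,0,-5,0,1],[0,0,-5,0,1]]}}

```text
time: 28.5
position: [0.5428, 0.0195, 0.0671]
tool_rot: [0.465, -0.504, 0.538, -0.49]
ft_force: [9.1, 1.0, -7.5]
grip_width: 0.0131
```

```bash
python3 settle.py; python3 - <<'E'
from st import *
E
```

```text
t 28.5 pos [0.5428 0.0195 0.0671] yawZ -0.0876 tilt [ 0.0594 -0.0114] F [ 9.11  1.   -7.46] Mo [ 0.308 -0.919  0.094] w 0.0131
28.55 [0.5425 0.0195 0.0671] [ 0.0591 -0.0114] -0.0874
28.6 [0.5424 0.0195 0.0671] [ 0.0586 -0.0114] -0.0875
28.65 [0.5424 0.0195 0.0671] [ 0.0583 -0.0114] -0.0874
t 28.65 pos [0.5424 0.0195 0.0671] yawZ -0.0874 tilt [ 0.0583 -0.0114] F [ 7.79  1.17 -6.61] Mo [ 0.24  -0.826  0.035] w 0.0126
```

>>> {"api": "carry_out", "payload": {"series": [[0,-0.9,-16,0,1]]}}

```text
time: 28.78
position: [0.5324, 0.0203, 0.0672]
tool_rot: [0.462, -0.501, 0.541, -0.492]
ft_force: [9.8, 1.7, -11.0]
grip_width: 0.0124
```

```bash
python3 settle.py; python3 - <<'E'
from st import *
E
```

```text
t 28.77 pos [0.5324 0.0203 0.0672] yawZ -0.0882 tilt [ 0.0702 -0.0124] F [  9.83   1.68 -10.98] Mo [ 0.233 -1.056  0.116] w 0.0124
28.825 [0.5287 0.0206 0.0671] [ 0.0647 -0.0123] -0.0872
28.875 [0.5287 0.0206 0.0671] [ 0.0636 -0.0121] -0.0874
28.925 [0.5286 0.0206 0.0671] [ 0.063  -0.0119] -0.0874
t 28.93 pos [0.5286 0.0206 0.0671] yawZ -0.0874 tilt [ 0.063  -0.0119] F [ 4.66  0.29 -4.27] Mo [ 0.092 -0.423  0.023] w 0.0125
```

>>> {"api": "carry_out", "payload": {"series": [[0,0.5,-20,0,1]]}}

```text
time: 29.05
position: [0.52, 0.0212, 0.067]
tool_rot: [0.457, -0.497, 0.546, -0.496]
ft_force: [17.4, 4.3, -0.5]
grip_width: 0.0131
```

```bash
python3 settle.py; python3 - <<'E'
from st import *
E
```

```text
t 29.05 pos [0.52   0.0212 0.067 ] yawZ -0.0892 tilt [ 0.0866 -0.0143] F [17.36  4.33 -0.54] Mo [ 0.794 -2.16   0.217] w 0.0131
29.1 [0.515  0.0217 0.0668] [ 0.0786 -0.0139] -0.0875
29.15 [0.5142 0.0217 0.0669] [ 0.0758 -0.0137] -0.0873
29.2 [0.5142 0.0218 0.0669] [ 0.0751 -0.0135] -0.0875
t 29.2 pos [0.5142 0.0218 0.0669] yawZ -0.0875 tilt [ 0.0751 -0.0135] F [7.3  1.66 0.93] Mo [ 0.279 -0.941  0.092] w 0.0129
```

>>> {"api": "carry_out", "payload": {"series": [[0,0.5,-20,0,1]]}}

```text
time: 29.32
position: [0.5062, 0.0223, 0.067]
tool_rot: [0.454, -0.493, 0.549, -0.499]
ft_force: [17.3, 5.7, -4.7]
grip_width: 0.0131
```

```bash
python3 settle.py; python3 - <<'E'
from st import *
E
```

```text
t 29.32 pos [0.5062 0.0223 0.067 ] yawZ -0.0892 tilt [ 0.1    -0.0162] F [17.33  5.65 -4.66] Mo [ 0.934 -2.074  0.25 ] w 0.0131
29.375 [0.5013 0.0228 0.0667] [ 0.0923 -0.0157] -0.0877
29.425 [0.5006 0.0228 0.0668] [ 0.0895 -0.0155] -0.0876
29.475 [0.5006 0.0228 0.0668] [ 0.0889 -0.0153] -0.0877
t 29.48 pos [0.5006 0.0228 0.0668] yawZ -0.0877 tilt [ 0.0889 -0.0153] F [6.81 2.39 3.34] Mo [ 0.384 -1.057  0.128] w 0.0125
```

>>> {"api": "carry_out", "payload": {"series": [[0,0.5,-20,0,1]]}}

```text
time: 29.6
position: [0.493, 0.0234, 0.0668]
tool_rot: [0.451, -0.489, 0.553, -0.502]
ft_force: [16.7, 6.1, -2.0]
grip_width: 0.0127
```

```bash
python3 settle.py; python3 - <<'E'
from st import *
a,_,_=take("side","s8"); b,_,_=take("scene","c8")
I=np.hstack([cv2.resize(b[110:290,220:380],None,fx=2.2,fy=2.2),cv2.resize(a[110:290,110:280],None,fx=2.2,fy=2.2)]); cv2.imwrite("pics/x8.png",I[...,::-1])
E
```

```text
t 29.6 pos [0.493  0.0234 0.0668] yawZ -0.0894 tilt [ 0.1146 -0.0183] F [16.73  6.06 -1.99] Mo [ 1.139 -2.164  0.3  ] w 0.0127
29.65 [0.4883 0.0238 0.0666] [ 0.1075 -0.0178] -0.0879
29.7 [0.4876 0.0239 0.0667] [ 0.1048 -0.0176] -0.0877
29.75 [0.4876 0.0239 0.0666] [ 0.1041 -0.0174] -0.088
t 29.75 pos [0.4876 0.0239 0.0666] yawZ -0.088 tilt [ 0.1041 -0.0174] F [8.36 3.13 6.08] Mo [ 0.48  -1.138  0.165] w 0.0127
```

View pics/x8.png

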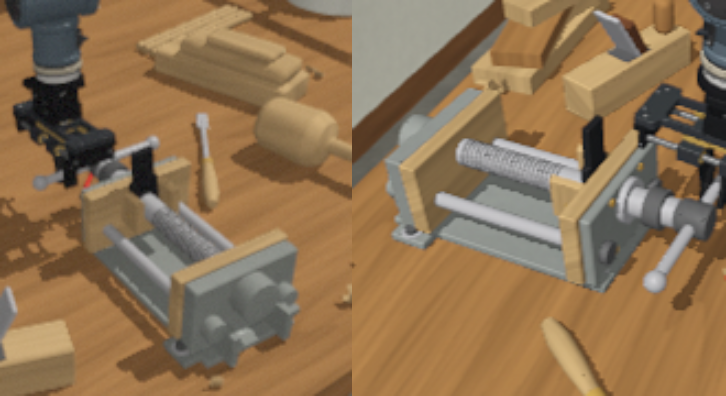

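The jaw follows, with the keeper still upright against it. It's about 41 mm open, so I'll pull a bit more for margin.

>>> {"api": "carry_out", "payload": {"series": [[0,0.5,-20,0,1]]}}

```text
time: 29.98
position: [0.4804, 0.0244, 0.0667]
tool_rot: [0.447, -0.484, 0.557, -0.505]
ft_force: [16.1, 7.5, 1.3]
grip_width: 0.0129
```

```bash
python3 settle.py; python3 - <<'E'
from st import *
E
```

```text
t 29.98 pos [0.4804 0.0244 0.0667] yawZ -0.0896 tilt [ 0.1303 -0.0206] F [16.06  7.51  1.25] Mo [ 1.349 -2.152  0.35 ] w 0.0129
30.025 [0.4759 0.0248 0.0665] [ 0.1237 -0.0201] -0.0881
30.075 [0.4753 0.0248 0.0666] [ 0.1211 -0.0198] -0.088
30.125 [0.4752 0.0248 0.0665] [ 0.1205 -0.0197] -0.0882
t 30.12 pos [0.4752 0.0248 0.0665] yawZ -0.0882 tilt [ 0.1205 -0.0197] F [7.77 3.87 8.06] Mo [ 0.59  -1.203  0.177] w 0.0129
```

>>> {"api": "carry_out", "payload": {"series": [[0,0.5,-12,0,1]]}}

```text
time: 30.25
position: [0.4733, 0.0249, 0.0667]
tool_rot: [0.444, -0.481, 0.56, -0.507]
ft_force: [14.8, 6.7, -6.8]
grip_width: 0.0128
```

```bash
python3 settle.py; python3 - <<'E'
from st import *
take("side","s9"); take("scene","c9")
u,v=np.meshgrid(np.arange(512),np.arange(384))
yaw=-0.083; X=np.array([np.cos(yaw),np.sin(yaw)]); Y=np.array([-X[1],X[0]]); oo=np.array([0.6529,0.0694])
for tag,n in(("scene0","scene"),("c9","scene"),("side0","side"),("s9","side")):
    a,d,C=load(tag); P=world(n,u,v,d,C); g=a.astype(int)
    s=(P[...,:2]-oo)@X; t=(P[...,:2]-oo)@Y; z=P[...,2]
    m=(d>0)&(abs(z-0.119)<0.004)&(g[...,0]>g[...,2]*1.4)&(abs(t)>0.045)&(abs(t)<0.085)&(s>-0.12)&(s<0.03)
    print(tag,m.sum(),np.percentile(s[m],[3,50,97]).round(4))
E
```

```text
t 30.25 pos [0.4733 0.0249 0.0667] yawZ -0.0891 tilt [ 0.1412 -0.0224] F [14.8   6.72 -6.79] Mo [ 1.261 -1.69   0.315] w 0.0128
30.3 [0.4714 0.0251 0.0666] [ 0.1388 -0.0222] -0.0885
30.35 [0.4712 0.0251 0.0666] [ 0.1375 -0.0221] -0.0884
30.4 [0.4712 0.0252 0.0667] [ 0.1371 -0.022 ] -0.0885
t 30.4 pos [0.4712 0.0252 0.0667] yawZ -0.0885 tilt [ 0.1371 -0.022 ] F [9.83 5.36 2.63] Mo [ 0.807 -1.31   0.232] w 0.0133
scene0 119 [-0.0183 -0.0039  0.0053]
c9 107 [-0.0782 -0.063  -0.0522]
side0 179 [-0.0219 -0.0122 -0.0012]
s9 179 [-0.0803 -0.0704 -0.0595]
```

The jaw has moved about 58–59 mm in both views. I'll let go and withdraw.

>>> {"api": "carry_out", "payload": {"series": [[0,0,0.5,0,0.85],[0,0,0,0,0.7],[0,0,0,0,0.6],[0,0,0,0,0.5],[0,0,0,0,0.4],[0,0,0,0,0.4],[0,0,0,0,0.4]]}}

```text
time: 31.38
position: [0.4699, 0.0253, 0.0666]
tool_rot: [0.446, -0.483, 0.558, -0.506]
ft_force: [-0.6, 0.4, -0.2]
grip_width: 0.0517
```

```bash
python3 settle.py; python3 - <<'E'
from st import *
take("wrist","w10")
E
```

```text
t 31.38 pos [0.4699 0.0253 0.0666] yawZ -0.0884 tilt [ 0.1334 -0.0215] F [-0.64  0.35 -0.17] Mo [-0.013  0.11  -0.052] w 0.0517
31.425 [0.4699 0.0253 0.0666] [ 0.1334 -0.0215] -0.0884
31.475 [0.47   0.0253 0.0666] [ 0.1335 -0.0215] -0.0884
31.525 [0.4699 0.0253 0.0666] [ 0.1335 -0.0215] -0.0885
t 31.52 pos [0.4699 0.0253 0.0666] yawZ -0.0885 tilt [ 0.1335 -0.0215] F [0.31 0.68 0.15] Mo [-0.019  0.067 -0.028] w 0.0521
```

View pics/w10.png

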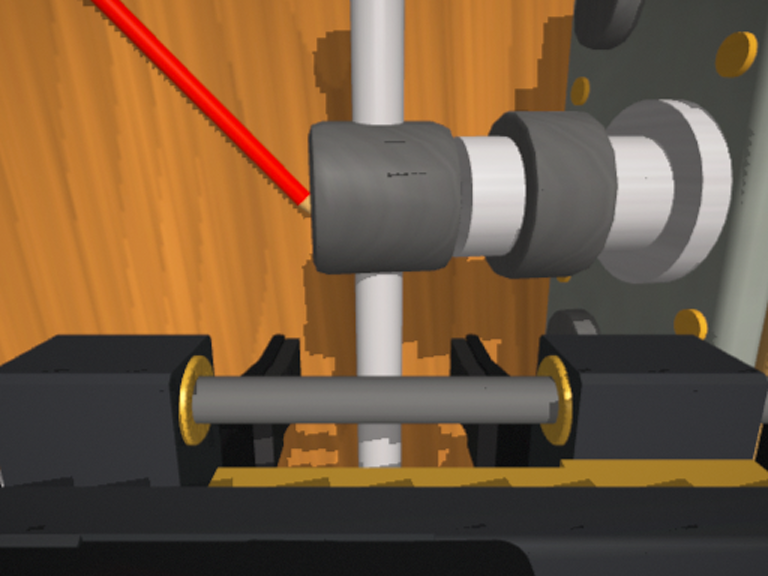

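The bar at (380,330) is free between the open fingers. I'll go straight up.

>>> {"api": "carry_out", "payload": {"series": [[0,-6,0.8,0,0.4],[0,-12,1.6,0,0.4],[0,-18,2.4,0,0.4],[0,-22,3,0,0.4],[0,-24,3.2,0,0.4],[0,-24,3.2,0,0.4],[0,-24,3.2,0,0.4],[0,-22,3,0,0.4],[0,-16,2,0,0.4],[0,-10,1,0,0.4],[0,-5,0.5,0,0.4]]}}

```text
time: 32.95
position: [0.4673, 0.0277, 0.2647]
tool_rot: [0.445, -0.481, 0.56, -0.507]
ft_force: [0.3, -0.1, -0.5]
grip_width: 0.0522
```

```bash
python3 settle.py; python3 - <<'E'
from st import *
a,_,_=take("side","s11"); b,_,_=take("scene","c11"); take("wrist","w11")
I=np.hstack([cv2.resize(b[110:290,220:380],None,fx=2.2,fy=2.2),cv2.resize(a[110:290,110:280],None,fx=2.2,fy=2.2)]); cv2.imwrite("pics/x11.png",I[...,::-1])
v,u=np.mgrid[:384,:512]
yaw=-0.083; X=np.array([np.cos(yaw),np.sin(yaw)]); Y=np.array([-X[1],X[0]]); oo=np.array([0.6529,0.0694])
for tag,n in(("scene0","scene"),("c11","scene"),("side0","side"),("s11","side")):
    a,d,C=load(tag); P=world(n,u,v,d,C); g=a.astype(int)
    s=(P[...,:2]-oo)@X; t=(P[...,:2]-oo)@Y; z=P[...,2]
    m=(d>0)&(abs(z-0.119)<0.004)&(g[...,0]>g[...,2]*1.4)&(abs(t)>0.045)&(abs(t)<0.085)&(s>-0.12)&(s<0.03)
    print(tag,m.sum(),np.percentile(s[m],[3,50,97]).round(4))
    m=(d>0)&(g.max(2)<60)&(s>-0.06)&(s<0.036)&(abs(t)<0.035)&(z>0.12)&(z<0.19)
    if "11" in tag:
        for z0 in(.125,.145,.165,.177):
            k=m&(abs(z-z0)<0.006); print("  k",z0,k.sum(),"s",np.percentile(s[k],[3,97]).round(4),"t",np.percentile(t[k],[3,97]).round(4))
        print("  ztop",z[m].max().round(4))
# change elsewhere
for p,q in(("scene0","c11"),("side0","s11")):
    A=load(p)[0].astype(int);B=load(q)[0].astype(int); D=(abs(A-B).max(2)>60).astype(np.uint8)
    k,l,st,c=cv2.connectedComponentsWithStats(cv2.dilate(D,np.ones((3,3))))
    print(q,[s.tolist() for s in st[1:] if s[4]>60])
E
```

```text
t 32.95 pos [0.4673 0.0277 0.2647] yawZ -0.088 tilt [ 0.1393 -0.0226] F [ 0.27 -0.06 -0.47] Mo [-0.021  0.111  0.051] w 0.0522
33.0 [0.4675 0.0277 0.265 ] [ 0.1399 -0.0227] -0.0879
33.05 [0.4674 0.0277 0.2643] [ 0.1392 -0.0226] -0.0881
33.1 [0.4671 0.0277 0.2637] [ 0.138  -0.0224] -0.0881
t 33.1 pos [0.4671 0.0277 0.2637] yawZ -0.0881 tilt [ 0.138  -0.0224] F [-0.03  0.06  0.3 ] Mo [-0.014  0.157  0.02 ] w 0.0523
scene0 119 [-0.0183 -0.0039  0.0053]
c11 103 [-0.0784 -0.0635 -0.0533]
  k 0.125 36 s [-0.0538 -0.0427] t [-0.0238  0.0138]
  k 0.145 23 s [-0.0539 -0.0436] t [-0.0216  0.0055]
  k 0.165 27 s [-0.0494 -0.043 ] t [-0.0234  0.0056]
  k 0.177 24 s [-0.053  -0.0441] t [-0.0228  0.0038]
  ztop 0.179
side0 179 [-0.0219 -0.0122 -0.0012]
s11 190 [-0.0807 -0.0719 -0.0599]
  k 0.125 41 s [-0.0588 -0.0509] t [-0.018   0.0224]
  k 0.145 35 s [-0.0593 -0.0514] t [-0.0107  0.015 ]
  k 0.165 39 s [-0.0594 -0.0498] t [-0.014   0.0131]
  k 0.177 42 s [-0.0589 -0.0499] t [-0.0168  0.0124]
  ztop 0.1789
c11 [[197, 0, 21, 72, 784], [247, 15, 9, 13, 69], [219, 25, 95, 192, 7579], [45, 173, 105, 46, 2002], [297, 199, 13, 12, 89], [134, 206, 73, 48, 1241], [218, 209, 17, 9, 73], [267, 213, 25, 12, 139], [235, 220, 25, 15, 243]]
s11 [[178, 0, 176, 167, 13200], [385, 0, 118, 214, 15066], [505, 0, 7, 24, 106], [290, 155, 75, 40, 1450], [185, 163, 115, 91, 5001], [248, 165, 12, 8, 63], [156, 172, 11, 13, 103], [198, 172, 14, 7, 64]]
```

View pics/x11.png

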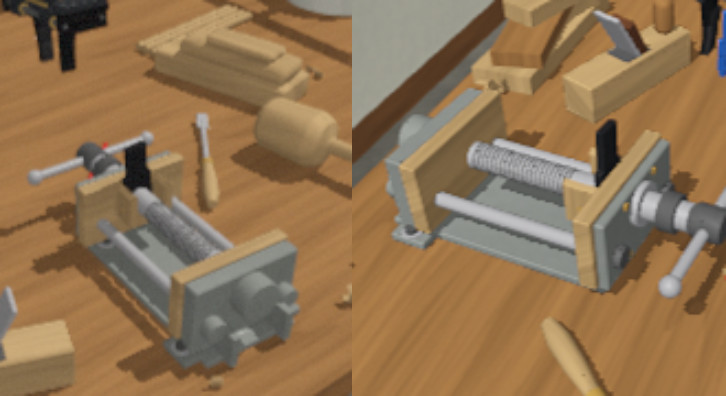

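View pics/c11.png

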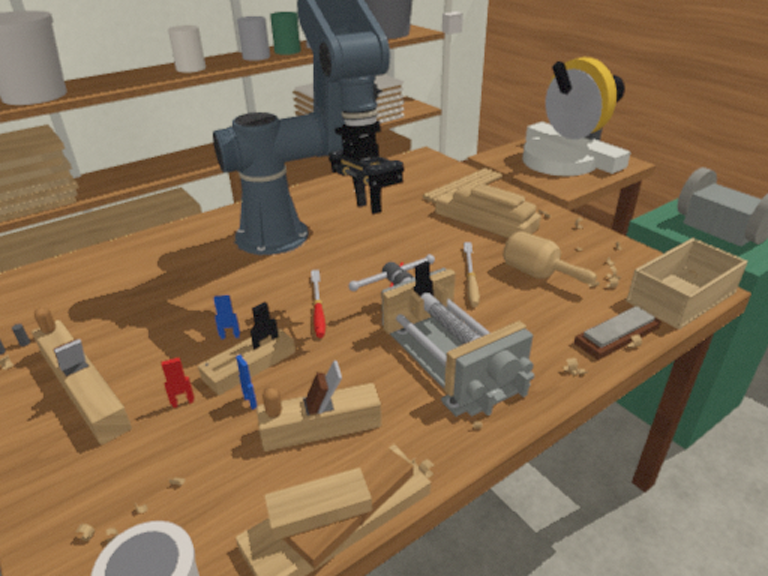

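The scene view shows the rack with only the bigger black keeper left, at (264,325). The small keeper stands at (424,278) against the opened jaw. The gouge, chisel, mallet, plane and look-alikes are where they were, and the gripper is clear. Handing in.

```bash
python3 - <<'E'
from st import *
print(robot.hand_in())
E
```

```text
t 33.25 pos [0.4669 0.0277 0.263 ] yawZ -0.0882 tilt [ 0.1364 -0.0221] F [ 0.82 -0.    0.41] Mo [-0.015  0.119 -0.   ] w 0.0524
the job is handed in; nothing more can be done
None
```

The job is done and handed in at 33 s of the 72 s: the smaller black keeper is snapped home on the screw, and the front jaw is drawn about 58 mm open.

**Keeper:** I took the smaller keeper from the rack and lowered it into the groove, which lay about 21.5 mm behind the jaw's face. I then pressed it down. The first pushes, up to about 16 N, did not seat it, so I eased off and re-centred it along x. It then snapped and stopped hard at the expected home height. The largest push I read was about 16.4 N, under the 25 N limit.

**Jaw:** I pulled the handle towards the robot in steps, let go and backed the gripper away.

**Last checks:**
- **Opening:** the scene and side cameras agree on about 58–60 mm of jaw travel. The side view puts the keeper's front on the jaw's back face; the scene view puts it a few mm behind.
- **Seating:** the keeper's top reads 0.179 m, or 0.177 m after the wrist camera's +1.8 mm bias, which is the home height.
- **Surroundings:** the bigger keeper is still in the rack. The bystanders and coloured look-alikes show no movement by eye.

**Off from ideal:**
- **Keeper lean:** it leans about 3–4° sideways, within the play between the cheeks. I left it like that.
- **Gripper tilt:** the gripper ended tilted by about 8° from the pulling load. It touched nothing.

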